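Move the battery pack from the charger to the field recorder

ROBOT

A 6-joint arm with a two-finger parallel gripper is mounted at the origin on a cart in front of the work surface, level with it; the furniture and walls round the work are solid. World frame = base frame: x ahead of the robot, y to its left, z up, the work surface at z = 0. Lengths are in m, angles in rad, forces in N, time in s.
With the tool pointing down it reaches from about 0.35 to 0.975 m from the base axis. Payload 4.9 kg.
Tool frame: the origin (TCP) lies at the very end of the fingers, on their centre line; the grasp point (between the pads) lies behind it (manip.grip_depth is the z of the grasp point in the tool frame, in m); z points along the fingers, y is the direction in which the jaws open and shut (so a half turn about z gives the same grasp; the last joint's range is limited). The gripper opens to 85 mm and grips with 20 to 120 N. Pads are 22 mm wide; open, the fingers measure 114 mm over their backs; the gripper's body (76 mm by 85 mm) begins 54 mm behind the grasp point. The pads swing forward as they close: fully open they stand 13 mm farther back than shut.
Start: joints at [1.053, 0.053, 1.613, -0, 1.476, -0.119], TCP at [0.243, 0.576, 0.231] pointing down, gripper open.
Joint ranges: [-3.01, 3.01], [-1.01, 2.22], [0.06, 2.58], [-1.02, 4.17], [0.09, 2.62], [-3.14, 3.14]. Speed limits (rad/s): [2.57, 2.57, 3.14, 3.14, 3.14, 3.14].

INTERFACE

Orientations are given as a unit quaternion [w, x, y, z].
In Python, from plant import state, optics, manip, silhouettes, place_of gives the robot as it stands. The module is installed in compiled form; this text tells all that it offers.
- The arm moves only by the tool jog_arm, never from a script. Its argument "increments" is a list of rows, each an object with "slide": the shift along the tool's x, y, z in mm, a list of three; "rotation": the turn, a rotation vector about the tool's x, y, z in degrees, a list of three. A call has 1 to 20 rows; each row shifts and turns the commanded pose from where the row before left it, along the tool's axes as they then stand; what a row does not reach is not made up. A row lasts 1/12 s, in which the tool goes at most 41.7 mm and 7.16 degrees, less where a joint would pass 70% of its speed; a pose out of reach is approached as far as the arm can. A call with a gripper value outside its range is refused whole. "fingers" is the opening, from 0 (shut) to 1 (fully open), set as the call begins (left out, the last holds). The fingers move at their own pace and stop on an object; the grip force is fixed at half the most. Time passes only in rows, so rows that do not move let the fingers close. It gives the time, the measured TCP pose, the force and the opening at its end, in the units of the state.
- state(): the state, without advancing time (a new reading comes with each control period).
- optics.grab_frame(name): name is "scene" or "top" or "wrist"; returns a dict with "frame" (420x560x3 uint8, blue, green, red), "camera_matrix" (3x3 intrinsics, pixels), "R" (3x3) and "t" (3): a world point X has camera coordinates R X + t. Camera axes: x right, y down, z forward; pixel columns grow to the right and rows downward; lengths in m; the calibration is good to about 2 mm. A picture is of the moment at which its call begins. There is no depth.
- manip.job_done(): hands the job in, once; it reports no verdict.
Trained networks look in the newest picture that a camera, given by its name, has taken for a name from the list of things; names that differ only in an ending like _2 or _b are one class to them, and where a whole thing is asked for, a point or a joint stands for the part that bears it (a point fixed in the world has none). Each returns a list of dicts, best first, with "score" (0 to 1); they miss things now and then, are a little off and sometimes report something else, mostly with a low value. They report only what shows in the picture. A call takes as long as a camera call.
- silhouettes(thing, camera): "mask" (420x560 bool, what is visible of it) and "bbox" ([left, top, right, bottom] in pixels, round what is visible of it).
- place_of(thing, camera): "uv" ([column, row] in pixels: a listed point, or the origin of a listed thing).
The state is a dict: "time": time; "joint_pos": joint angles; "joint_vel": joint speeds; "joint_efforts": joint torques, N m; "tool_pos": TCP position; "tool_rot": TCP orientation; "contact_force": force on the tool from outside, world axes, zero at the start; "ft_torque": the same for the moment, N m; "gripper_width": opening from 0.0 (shut) to 1.0 (fully open).
Only numpy, scipy, OpenCV 4.12 (cv2) and the standard library are available. Lean on these libraries where they do the work, as an engineer would, in place of code of your own. Each camera call takes 0.05 s, during which the arm holds its last target.

TASK

Take the charged battery pack off the charger: press the charger's catch so that the pack springs loose, then slide it out of the rails. Slide it into the same kind of mount on the field recorder until it is fully home and the recorder's catch has snapped up behind it, let go, and leave the other things on the desk where they are.

Things in the scene. Friction and masses are not known exactly. Their poses are not given: they have to be found in the camera images.
- pack_centre (a point): Battery pack: grey plastic block 44 mm wide x 100 long x 38 high, 0.21 to 0.42 kg, latched in the charger at the start. The point is the block's middle, 19 mm above its underside and 29.5 mm above the bottom of the foot. Axes: x across the width, y along the length, z foot to top. Both ends alike; both mounts take it in the same attitude. Grip its long sides, which stand clear of the rails.
- pack: The pack's metal dovetail foot under the block: 96 mm long, 32 mm wide at its bottom, 24 mm at its neck, 10.5 mm high, its last 14 mm tapered by 2 mm to each side at both ends. Origin: middle of the foot's bottom. Axes as above.
- charger: Charger: plain black wedge on the left, fixed to the desk, its slope facing the robot. Origin on the desk, 85 mm below its seat; z up, x level and away from the robot, y level along the channel. The slope rises 28 degrees towards +x, from 55 to 108 mm high.
- recorder: Field recorder: grey wedge on the right, fixed, with a level deck 104 mm high behind the slope that carries three round knobs (to 116 mm) and a dark window. Origin and axes as the charger's. Its mount is the mirror image of the charger's: the mouth is at the +y end.
- charger_seat (a point): Middle of the charger's channel floor; the pack at home has its foot's bottom here within 3 mm. Axes: x up the 28 degree slope, y level along the channel, z square out of the slope. Home is towards +y, out is -y. Undercut rails from y = -10 to +54 mm, 8.8 mm high, outer sides x = +-27 mm; play 1.3 mm to each side, 2.5 mm up. 58 mm from home the foot is clear and can be lifted.
- recorder_seat (a point): Same point and axes on the recorder; mirrored: home is towards -y. Rails from y = +10 to -54 mm; before them a funnel without undercut, y = +10 to +29 mm, 5 mm wider to each side at its outer end; then open floor to +85 mm. Set the foot down there with the pack's centre at y = 70 to 80 mm (this presses the tooth down), then push towards -y. An end block stops the pack at y = -2 mm.
- charger_catch_top (a point): Middle of the top of the charger's push pad, dark ribbed steel, 24 x 26 mm, 10 mm above the slope, beside the mouth on the side near the robot: 50 mm down the slope and 63 mm towards the mouth from the seat. Axes as the seat's; it is pushed along -z, into the slope.
- recorder_catch_top (a point): The same point of the recorder's push pad, by its mouth (+y end). It need not be pressed.
- charger_catch (a joint): Travel of the charger's catch in m: 0 up, 0.0055 fully down; spring 1 N at 0, 2.2 N fully down, plus up to 2 N of friction while the pack bears on it. Its tooth, in the channel floor 50 to 60 mm from the seat, moves with the pad, stands 4 mm high behind the foot and frees it from about 0.0042.
- recorder_catch (a joint): Travel of the recorder's catch, as the charger's: 0 up; 0.003 to 0.005 while the foot lies over its tooth (ramped towards the mouth); back to 0 when it has snapped up behind the pack.
- charger_ejector (a joint): Sprung ejector at the closed end of the charger's channel, m out of the end block (0 to 0.020; 7 N at 0, 4.5 N at 0.020). When the catch is pressed it pushes the pack 15 to 35 mm towards the mouth, where the pack stays in the rails, over the tooth, holding it down.
- recorder_ejector (a joint): The same ejector in the recorder: 0.020 when empty, about 0.0035 with the pack latched. The last 20 mm of insertion push against it (4.5 to 7 N, with 1 to 4 N of sliding friction); the catch snaps up about 3.5 mm before the stop. Let go sooner and the pack comes out again.
- cassette: Bystander: blue cassette case lying flat, 69 x 108 x 17 mm, origin in the middle of its underside.
- splicer: Bystander: aluminium splicing block lying flat, 26 x 115 x 13 mm, origin in the middle of its underside.
- roll: Bystander: yellow roll of tape lying flat, 108 mm across, 13 mm high, origin in the middle of its underside.

How it is judged:
On the way, in this order (a step that is already met when the one before it is completed fails the run):
1. the charger's catch is pressed down and the pack springs loose (value of joint charger_catch above 0.003 m and y of pack_centre in the frame of charger_seat below -0.008 m), for 0.1 s.
2. the pack is out of the charger's rails (y of pack_centre in the frame of charger_seat below -0.056 m), for 0.1 s.
At the end, for the whole second after the job is handed in: the pack lies in the recorder's dovetail, within 3.5 mm of home along the channel, 4 mm across it and 3.5 mm in height, square to it within 0.07 rad, at rest, and the recorder's catch has sprung up behind it (less than 1.2 mm from fully up) (y of pack_centre in the frame of recorder_seat between -0.0035 and 0.0035 m and x of pack_centre in the frame of recorder_seat between -0.004 and 0.004 m and z of pack_centre in the frame of recorder_seat between 0.0265 and 0.0335 m and angle between the z axis of pack_centre and the z axis of recorder_seat, either way round below 0.07 rad and angle between the y axis of pack_centre and the y axis of recorder_seat, either way round below 0.07 rad and value of joint recorder_catch below 0.0012 m and linear speed of pack below 0.01 m/s); the robot touches nothing.
It fails at once if the cassette case is moved by more than 3 cm (distance of cassette from where it was at the start of the episode above 0.03 m).
It fails at once if the splicing block is moved by more than 3 cm (distance of splicer from where it was at the start of the episode above 0.03 m).
It fails at once if the tape roll is moved by more than 3 cm (distance of roll from where it was at the start of the episode above 0.03 m).
It also fails if it takes over 48 s, if anything falls off the work surface, if the arm or the gripper's body presses on something with over 40 N, if the wrist force passes 120 N, or if a joint passes its speed limit or range.

## Working session

There is one attempt and no reset: what is moved stays moved. The work goes in short steps, Python scripts to look and compute and a tool call to move; the robot and the scene stay as the last step left them, time stands still between calls to the robot, and variables do not carry over. Pictures are saved under pics/ and viewed, and the job is handed in when it is done.

Besides the shell and the picture viewer there is one more tool, called after "Request:" by a JSON object that holds its "method" and its "body", one argument or row to a line. jog_arm: Moves the arm, as the interface text tells. Its arguments: {"type":"object","properties":{"increments":{"type":"array","items":{"type":"object","properties":{"slide":{"type":"array","items":{"type":"number"}},"rotation":{"type":"array","items":{"type":"number"}}}}},"fingers":{"type":"number"}},"required":["increments"]}

```bash
mkdir -p pics; cat > h.py <<'E'
import numpy as np,cv2
from plant import state,optics,manip,silhouettes,place_of
from scipy.spatial.transform import Rotation as R
def quat(q): return R.from_quat([q[1],q[2],q[3],q[0]])
def save(f,n): cv2.imwrite('pics/'+n+'.png',f['frame'])
def tri(obs):
    # obs list of (frame,uv)
    A=[];
    for f,uv in obs:
        P=f['camera_matrix']@np.hstack([f['R'],np.array(f['t']).reshape(3,1)])
        A+= [uv[0]*P[2]-P[0],uv[1]*P[2]-P[1]]
    A=np.array(A); A/=np.linalg.norm(A[:,:3],axis=1)[:,None]
    X=np.linalg.lstsq(A[:,:3],-A[:,3],rcond=None)[0]
    return X
def proj(f,X):
    p=f['camera_matrix']@(f['R']@np.array(X)+np.array(f['t']).ravel()); return p[:2]/p[2]
E
python3 - <<'E'
from h import *
s=state(); print(s['time'],s['tool_pos'],s['tool_rot'],s['contact_force'],manip.grip_depth)
F={}
for c in ['scene','top','wrist']:
    F[c]=optics.grab_frame(c); save(F[c],c+'0')
    f=F[c]; print(c, -np.array(f['R']).T@np.array(f['t']).ravel(), np.array(f['R'])[2], f['camera_matrix'][0])
names=['pack_centre','pack','charger','recorder','charger_seat','recorder_seat','charger_catch_top','recorder_catch_top','cassette','splicer','roll']
for n in names:
    o=[]
    for c in F:
        r=place_of(n,c)
        print(n,c,[(np.round(x['uv'],1).tolist(),round(x['score'],2)) for x in r[:2]])
        if r and r[0]['score']>.4: o.append((F[c],r[0]['uv']))
    if len(o)>1: 
        X=tri(o); print('  ',X.round(4),[np.round(proj(f,X)-uv,1).tolist() for f,uv in o])
print(state()['time'])
E
```

```text
0.0 [0.24236475 0.57540005 0.23004046] [-3.29699860e-04  1.98074010e-01  9.80186500e-01 -1.00172727e-03] [-0.15006649  0.66069384  0.7142723 ] -0.0187
scene [ 0.96622587 -0.92277481  0.93587353] [-0.34557599  0.65391463 -0.6730326 ] [545.55382418   0.         284.7420841 ]
top [ 0.47437354 -0.10908749  1.02501821] [ 0.06862169 -0.0321584  -0.99712432] [488.1792637    0.         274.02108583]
wrist [0.16668942 0.60762516 0.37235804] [ 0.29059617 -0.12367448 -0.94881952] [318.36199671   0.         279.6095025 ]
pack_centre scene [([324.0, 184.4], 0.83)]
pack_centre top [([187.8, 188.0], 0.63)]
pack_centre wrist []
   [0.5742 0.0216 0.1124] [[0.4, -0.1], [0.3, 0.5]]
pack scene [([327.0, 194.8], 0.6)]
pack top []
pack wrist []
charger scene [([325.2, 218.9], 0.92)]
charger top [([190.7, 185.6], 0.73)]
charger wrist []
   [0.5868 0.0287 0.001 ] [[2.6, -0.4], [1.7, 2.7]]
recorder scene [([265.1, 300.8], 0.58)]
recorder top [([339.3, 189.9], 0.75), ([190.3, 188.8], 0.57)]
recorder wrist []
   [ 0.5795 -0.28    0.0056] [[-0.1, 0.0], [-0.1, -0.1]]
charger_seat scene [([325.9, 191.5], 0.65)]
c
[... 361 characters left out ...]
7, 206.4], 0.63)]
charger_catch_top wrist []
   [ 0.5444 -0.0464  0.0705] [[-0.8, 0.1], [-0.5, -0.8]]
recorder_catch_top scene [([260.2, 254.0], 0.49), ([266.5, 300.5], 0.44)]
recorder_catch_top top [([310.6, 208.8], 0.6)]
recorder_catch_top wrist []
   [ 0.5339 -0.2134  0.0679] [[1.2, -0.0], [0.7, 1.1]]
cassette scene [([244.6, 244.1], 0.96)]
cassette top [([275.5, 257.1], 0.65)]
cassette wrist []
   [ 0.4417 -0.1428 -0.0082] [[-0.9, -0.0], [-0.5, -0.9]]
splicer scene [([286.5, 194.2], 0.97)]
splicer top []
splicer wrist []
roll scene [([196.1, 296.9], 0.77)]
roll top [([369.1, 256.5], 0.78), ([274.2, 255.3], 0.33)]
roll wrist []
   [ 0.4392 -0.3397  0.0019] [[-0.4, -0.0], [-0.3, -0.4]]
1.8
```

View pics/scene0.png

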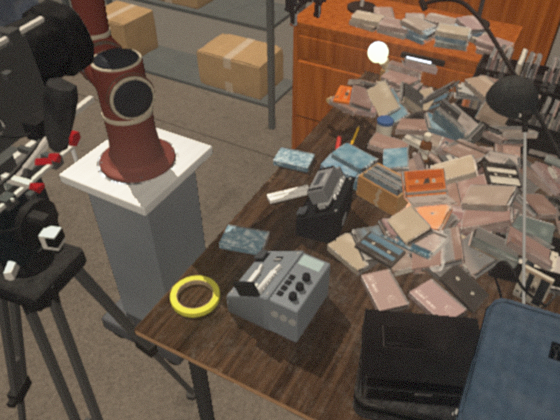

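View pics/top0.png

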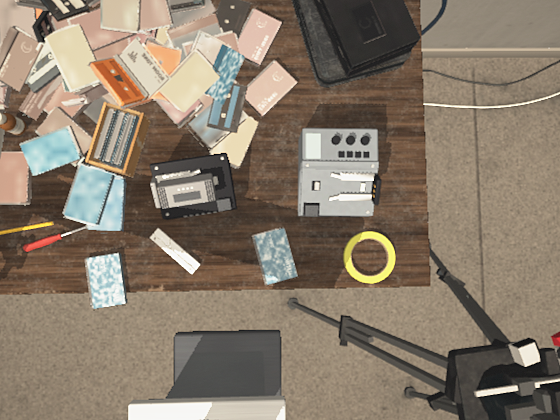

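View pics/wrist0.png

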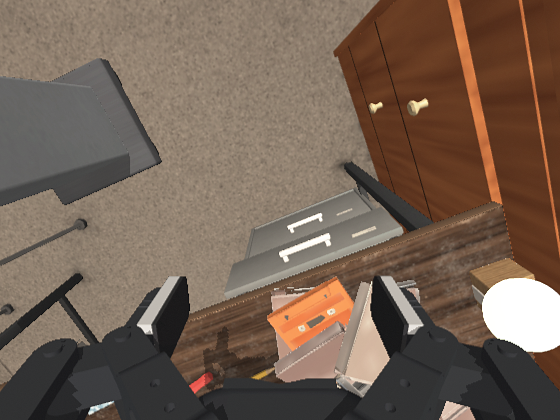

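```bash
python3 - <<'E'
import cv2
a=cv2.imread('pics/top0.png'); 
cv2.imwrite('pics/topz.png',cv2.resize(a[120:230,140:250],None,fx=5,fy=5,interpolation=2))
cv2.imwrite('pics/topz2.png',cv2.resize(a[120:225,290:390],None,fx=5,fy=5,interpolation=2))
a=cv2.imread('pics/scene0.png'); 
cv2.imwrite('pics/scz.png',cv2.resize(a[155:355,215:375],None,fx=3,fy=3,interpolation=2))
E
```

```text
(no output)
```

View pics/topz.png

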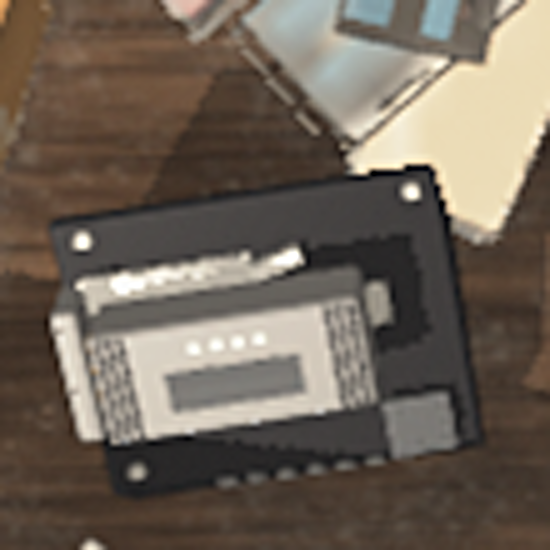

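View pics/topz2.png

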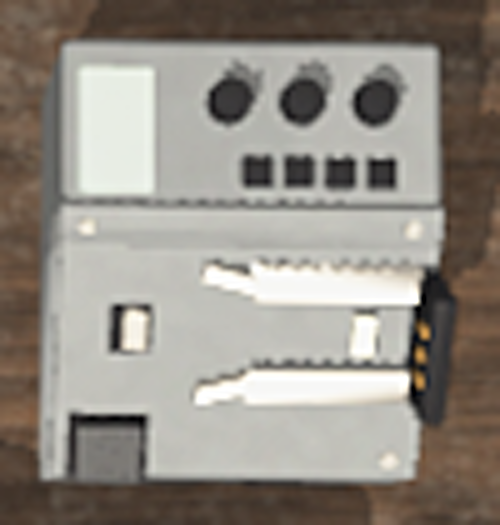

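View pics/scz.png

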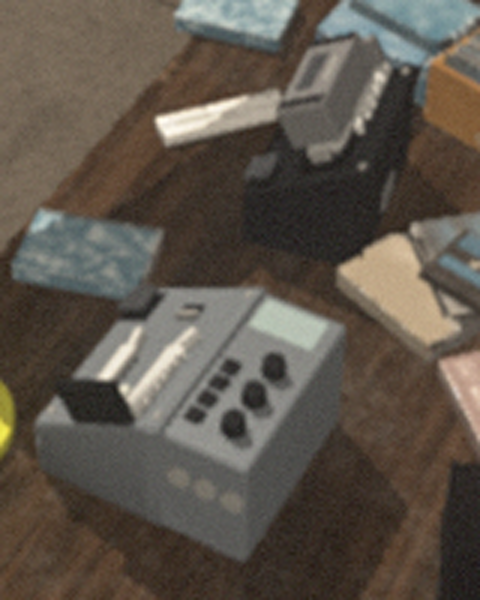

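```bash
cat >> h.py <<'E'
def ray(f,uv,z):
    K=f['camera_matrix'];Rm=np.array(f['R']);c=-Rm.T@np.array(f['t']).ravel()
    d=Rm.T@np.linalg.inv(K)@np.array([uv[0],uv[1],1.]); return c+d*(z-c[2])/d[2]
E
python3 - <<'E'
from h import *
import pickle
F={c:optics.grab_frame(c) for c in ['top','scene']}
pickle.dump(F,open('F0.pkl','wb'))
f=F['top']
def ln(a,b,z,o=(140,120)):
    A,B=[ray(f,(o[0]+p[0]/5,o[1]+p[1]/5),z) for p in (a,b)]
    d=B-A; print(A.round(4),B.round(4),'yaw',np.degrees(np.arctan2(d[0],-d[1])).round(2))
print('charger'); ln((50,222),(432,168),.108); ln((118,495),(480,445),.055); ln((105,445),(378,405),.085+.0485*.883-.022*.469)
ln((80,325),(370,268),.085+.0485*.883+.022*.469)
print('rec'); o=(290,120); ln((62,200),(440,207),.104,o); ln((42,478),(415,480),.055,o); ln((60,44),(436,44),.104,o)
ln((250,282),(420,285),.085+.0088,o)
for n in ['charger_seat','recorder_seat','charger_catch_top','recorder_catch_top','pack_centre']:
    z={'c':.085+.0}.get('x',.085)
    if 'catch' in n: z=.085-50e-3*np.sin(.4887)+.010*np.cos(.4887)
    if n[0]=='p': z=.085+.0295*.883
    for c in F:
        r=place_of(n,c)
        for x in r[:2]: print(n,c,round(x['score'],2),ray(F[c],x['uv'],z).round(4))
print(state()['time'])
E
```

```text
charger
[0.6211 0.0934 0.108 ] [ 0.6402 -0.05    0.108 ] yaw 7.61
[0.5205 0.0782 0.055 ] [ 0.5384 -0.0647  0.055 ] yaw 7.16
[0.5361 0.0709 0.1175] [ 0.5497 -0.0299  0.1175] yaw 7.68
[0.5784 0.0759 0.1381] [ 0.5981 -0.0291  0.1381] yaw 10.63
rec
[ 0.6273 -0.1943  0.104 ] [ 0.6231 -0.3396  0.104 ] yaw -1.63
[ 0.5236 -0.1887  0.055 ] [ 0.5208 -0.3384  0.055 ] yaw -1.08
[ 0.6876 -0.1947  0.104 ] [ 0.6865 -0.3399  0.104 ] yaw -0.45
[ 0.5963 -0.2674  0.0938] [ 0.5944 -0.3334  0.0938] yaw -1.64
charger_seat top 0.75 [0.5792 0.0277 0.085 ]
charger_seat scene 0.59 [0.58  0.021 0.085]
recorder_seat top 0.66 [ 0.5802 -0.2716  0.085 ]
recorder_seat top 0.56 [ 0.4367 -0.3212  0.085 ]
recorder_seat scene 0.56 [ 0.5877 -0.2888  0.085 ]
charger_catch_top top 0.53 [ 0.5425 -0.0368  0.0704]
charger_catch_top scene 0.67 [ 0.5431 -0.0417  0.0704]
recorder_catch_top top 0.76 [ 0.5379 -0.2138  0.0704]
recorder_catch_top scene 0.6 [ 0.5236 -0.212   0.0704]
pack_centre top 0.6 [0.5735 0.0254 0.111 ]
pack_centre scene 0.92 [0.5663 0.0277 0.111 ]
2.4
```

```bash
cat >> h.py <<'E'
def devR(yaw): return R.from_euler('z',yaw,degrees=True).as_matrix()
A28=np.radians(28)
def slopeR(yaw):
    c,s=np.cos(A28),np.sin(A28)
    return devR(yaw)@np.array([[c,0,-s],[0,1,0],[s,0,c]])  # cols: x up slope, y, z normal
def toolR(yaw):
    S=slopeR(yaw); return np.column_stack([S[:,1],S[:,0],-S[:,2]])  # tool x=+y dev, y=slope x, z=-n
def T(Rm,p):
    M=np.eye(4);M[:3,:3]=Rm;M[:3,3]=p;return M
def cur():
    s=state(); return T(quat(s['tool_rot']).as_matrix(),s['tool_pos'])
def rows(T0,T1,N):
    from scipy.linalg import logm,expm
    M=expm(logm(np.linalg.inv(T0)@T1)/N).real
    D=np.linalg.inv(T0)@T1
    print('total slide',(D[:3,3]*1e3).round(1),'rot',np.degrees(R.from_matrix(D[:3,:3]).as_rotvec()).round(2))
    print(N,'x slide',(M[:3,3]*1e3).round(1).tolist(),'rot',np.degrees(R.from_matrix(M[:3,:3]).as_rotvec()).round(2).tolist())
    X=T0.copy()
    for i in range(N):
        X=X@M
        if i%3==0: print('  via',X[:3,3].round(3))
def rel(seat,yaw,T0=None):
    """tcp in slope frame mm, and rot error deg (about slope axes)"""
    T0=cur() if T0 is None else T0
    S=slopeR(yaw); e=R.from_matrix(S.T@T0[:3,:3]@toolR(yaw).T@S).as_rotvec(degrees=True)
    return ((S.T@(T0[:3,3]-seat))*1e3).round(2), e.round(2)
E
python3 - <<'E'
from h import *
yaw=7.5; S=slopeR(yaw); P=np.array([.5437,-.0418,.0704])+.15*S[:,2]
print(P); rows(cur(),T(toolR(yaw),P),18); print(manip.grip_depth)
E
```

```text
[ 0.47388172 -0.05099175  0.20284214]
total slide [-456.5 -488.    28.5] rot [-25.4  -14.56  58.42]
18 x slide [-36.6, -13.0, 0.2] rot [-1.41, -0.81, 3.25]
  via [0.271 0.55  0.231]
  via [0.348 0.462 0.231]
  via [0.408 0.363 0.231]
  via [0.451 0.255 0.229]
  via [0.475 0.141 0.224]
  via [0.481 0.026 0.213]
-0.0187
```

Request:
{"method": "jog_arm", "body": {
  "fingers": 0,
  "increments": [
    {"slide": [-36.6, -13, 0.2], "rotation": [-1.41, -0.81, 3.25]},
    {"slide": [-36.6, -13, 0.2], "rotation": [-1.41, -0.81, 3.25]},
    {"slide": [-36.6, -13, 0.2], "rotation": [-1.41, -0.81, 3.25]},
    {"slide": [-36.6, -13, 0.2], "rotation": [-1.41, -0.81, 3.25]},
    {"slide": [-36.6, -13, 0.2], "rotation": [-1.41, -0.81, 3.25]},
    {"slide": [-36.6, -13, 0.2], "rotation": [-1.41, -0.81, 3.25]},
    {"slide": [-36.6, -13, 0.2], "rotation": [-1.41, -0.81, 3.25]},
    {"slide": [-36.6, -13, 0.2], "rotation": [-1.41, -0.81, 3.25]},
    {"slide": [-36.6, -13, 0.2], "rotation": [-1.41, -0.81, 3.25]},
    {"slide": [-36.6, -13, 0.2], "rotation": [-1.41, -0.81, 3.25]},
    {"slide": [-36.6, -13, 0.2], "rotation": [-1.41, -0.81, 3.25]},
    {"slide": [-36.6, -13, 0.2], "rotation": [-1.41, -0.81, 3.25]},
    {"slide": [-36.6, -13, 0.2], "rotation": [-1.41, -0.81, 3.25]},
    {"slide": [-36.6, -13, 0.2], "rotation": [-1.41, -0.81, 3.25]},
    {"slide": [-36.6, -13, 0.2], "rotation": [-1.41, -0.81, 3.25]},
    {"slide": [-36.6, -13, 0.2], "rotation": [-1.41, -0.81, 3.25]},
    {"slide": [-36.6, -13, 0.2], "rotation": [-1.41, -0.81, 3.25]},
    {"slide": [-36.6, -13, 0.2], "rotation": [-1.41, -0.81, 3.25]},
    {"slide": [0, 0, 0], "rotation": [0, 0, 0]}
  ]
}}

```text
time: 3.98
tool_pos: [0.4718, -0.0582, 0.2018]
tool_rot: [0.161, 0.645, 0.725, 0.18]
contact_force: [-0.1, 0.9, -0.6]
gripper_width: -0.002
```

```bash
python3 - <<'E'
from h import *
import pickle
f=optics.grab_frame('wrist'); save(f,'w1'); pickle.dump(f,open('w1.pkl','wb'))
print(-np.array(f['R']).T@np.array(f['t']).ravel())
Z={'charger_catch_top':.0704,'charger_seat':.085,'pack_centre':.111}
for n,z in Z.items():
    for x in place_of(n,'wrist')[:2]: print(n,x['score'],x['uv'],ray(f,x['uv'],z).round(4))
s=state();print(s['time'],s['contact_force'],s['gripper_width'],rel(np.array([.584,.028,.085]),7.5))
E
```

```text
[0.39507076 0.01520465 0.32730932]
charger_catch_top 0.77 [287.1, 193.0] [ 0.5472 -0.044   0.0704]
charger_seat 0.67 [175.5, 62.1] [0.4401 0.0505 0.085 ]
pack_centre 0.9 [343.8, 123.6] [0.5699 0.0236 0.111 ]
4.1833 [-0.37619183  0.81119411  0.28512365] -0.0008314523066507817 (array([-49.78, -64.17, 161.12]), array([-0.02, -0.01, -0.02]))
```

View pics/w1.png

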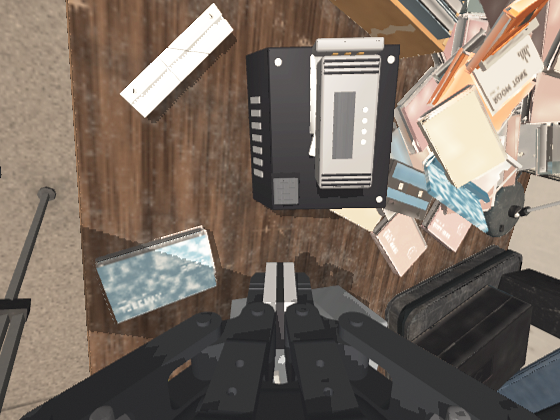

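```bash
python3 - <<'E'
import cv2
a=cv2.imread('pics/w1.png'); 
cv2.imwrite('pics/w1z.png',cv2.resize(a[30:220,235:415],None,fx=4,fy=3.0,interpolation=2))
E
```

```text
(no output)
```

View pics/w1z.png

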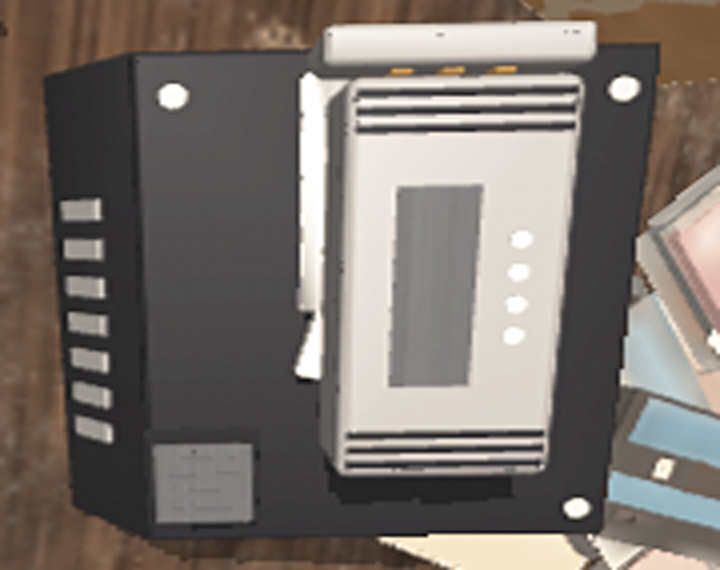

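```bash
cat > fit.py <<'E'
from h import *
import pickle
from scipy.optimize import least_squares
w=pickle.load(open('w1.pkl','rb')); F=pickle.load(open('F0.pkl','rb')); t=F['top']
Z=lambda x,y:(235+x/4,30+y/3)
Zt=lambda x,y:(140+x/5,120+y/5)
pk=[(w,Z(350,78),(-22,50,48.5)),(w,Z(582,75),(22,50,48.5)),(w,Z(332,474),(-22,-50,48.5)),(w,Z(548,470),(22,-50,48.5))]
pkt=[(t,Zt(90,340),(-22,50,48.5)),(t,Zt(110,445),(-22,50,48.5)),(t,Zt(380,405),(-22,-50,48.5)),(t,Zt(360,305),(22,-50,48.5))][1:]
pad=[(w,Z(205,484),(-50,-63,10)),(t,Zt(420,425),(-50,-63,10))]
ln=[(w,Z(133,55),-63.9),(w,Z(152,535),-63.9),(w,Z(658,45),49),(w,Z(600,533),49)]
def res(p,wh):
    S=slopeR(p[2]*100); s=np.array([p[0],p[1],.085]); r=[]
    for f,uv,q in wh:
        q=np.array(q,float)
        if q[2]==48.5:q[1]+=p[3]*1e3
        r+=list((proj(f,s+S@(q/1e3))-uv))
    for f,uv,x in ln:
        if not any(f is a[0] for a in wh): continue
        # x of point in slope frame by intersect ray with slope plane
        K=f['camera_matrix'];Rm=np.array(f['R']);c=-Rm.T@np.array(f['t']).ravel();d=Rm.T@np.linalg.inv(K)@np.array([*uv,1])
        l=((s-c)@S[:,2])/(d@S[:,2]); X=c+l*d; r.append(((X-s)@S[:,0]*1e3-x))
    r.append(p[3]*1e3/2)
    return r
for nm,wh in [('wrist',pk+pad[:1]),('all',pk+pad+pkt),('top',pkt+pad[1:])]:
    o=least_squares(res,[.58,.025,.075,0],args=(wh,),loss='soft_l1')
    print(nm,o.x.round(4),np.round(res(o.x,wh),1))
E
python3 fit.py
```

```text
wrist [ 0.5847  0.0265  0.0815 -0.0018] [-0.  -0.8  3.2 -1.4  2.1  1.9  1.6  2.  -0.7  0.4  1.6  1.2  0.2  0.1
 -0.9]
all [ 0.5846  0.0266  0.0803 -0.0018] [-0.  -1.   3.2 -1.5  1.8  1.7  1.4  1.9 -1.   0.2  0.3  0.3  0.4 -0.
 -0.  -0.2 -0.1 -2.1  1.6  1.5  0.2  0.4 -0.9]
top [ 0.5843  0.0258  0.0751 -0.0008] [ 0.   0.  -0.3  0.3 -0.2 -1.6  0.5  0.7 -0.4]
```

```bash
cat >> h.py <<'E'
CS=np.array([.5847,.0265,.085]);CY=8.0
def goal(seat,yaw,xyz): return T(toolR(yaw),seat+slopeR(yaw)@(np.array(xyz)/1e3))
E
python3 - <<'E'
from h import *
print(rel(CS,CY)); rows(cur(),goal(CS,CY,(-50,-65,22)),6)
E
```

```text
(array([-50.7 , -61.54, 161.61]), array([-0.25, -0.01, -0.47]))
total slide [ -2.8   0.7 139.6] rot [ 0.01  0.25 -0.47]
6 x slide [-0.5, 0.1, 23.3] rot [0.0, 0.04, -0.08]
  via [ 0.485 -0.05   0.183]
  via [ 0.518 -0.047  0.122]
```

Request:
{"method": "jog_arm", "body": {
  "increments": [
    {"slide": [-0.5, 0.1, 23.3], "rotation": [0, 0.04, -0.08]},
    {"slide": [-0.5, 0.1, 23.3], "rotation": [0, 0.04, -0.08]},
    {"slide": [-0.5, 0.1, 23.3], "rotation": [0, 0.04, -0.08]},
    {"slide": [-0.5, 0.1, 23.3], "rotation": [0, 0.04, -0.08]},
    {"slide": [-0.5, 0.1, 23.3], "rotation": [0, 0.04, -0.08]},
    {"slide": [-0.5, 0.1, 23.3], "rotation": [0, 0.04, -0.08]},
    {"slide": [0, 0, 0], "rotation": [0, 0, 0]}
  ]
}}

```text
time: 4.77
tool_pos: [0.5381, -0.0424, 0.0753]
tool_rot: [0.154, 0.636, 0.734, 0.181]
contact_force: [-0.7, 0.3, -1.0]
gripper_width: 0.001
```

```bash
python3 - <<'E'
from h import *
f=optics.grab_frame('wrist'); save(f,'w2')
s=state();print(s['time'],s['contact_force'],rel(CS,CY))
E
```

```text
4.8167 [-0.07030871 -0.27413641 -0.2075805 ] (array([-52.48, -62.35,  19.36]), array([0.24, 0.33, 0.13]))
```

View pics/w2.png

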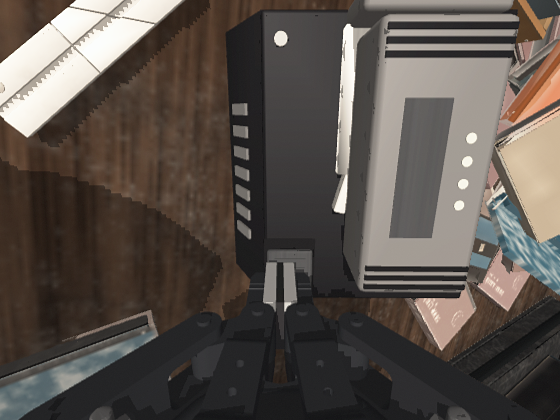

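Request:
{"method": "jog_arm", "body": {
  "increments": [
    {"slide": [0, 1.5, 3]},
    {"slide": [0, 1, 3]},
    {"slide": [0, 0, 2]},
    {"slide": [0, 0, 1]},
    {"slide": [0, 0, 1]},
    {"slide": [0, 0, 1]},
    {"slide": [0, 0, 0]}
  ]
}}

```text
invalid input
```

```bash
python3 - <<'E'
from h import *
f=optics.grab_frame('wrist'); save(f,'w3')
s=state();print(s['time'],s['contact_force'],slopeR(CY).T@s['contact_force'],rel(CS,CY))
E
```

```text
4.8667 [ 0.23257734 -0.13775333 -0.13144098] [ 0.12471983 -0.16878123 -0.21518083] (array([-50.79, -63.29,  20.91]), array([0.13, 0.14, 0.13]))
```

View pics/w3.png

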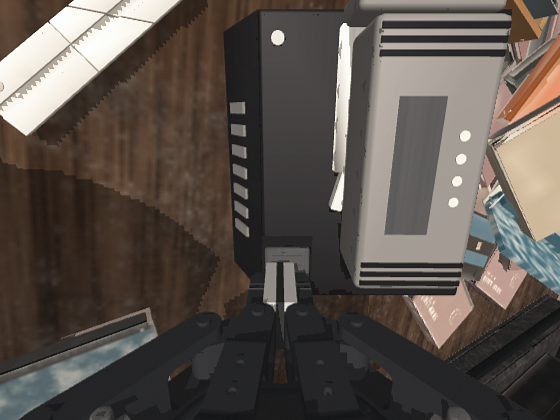

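Request:
{"method": "jog_arm", "body": {
  "increments": [
    {"slide": [0, 1, 4], "rotation": [0, 0, 0]},
    {"slide": [0, 0, 3], "rotation": [0, 0, 0]},
    {"slide": [0, 0, 2], "rotation": [0, 0, 0]},
    {"slide": [0, 0, 1], "rotation": [0, 0, 0]},
    {"slide": [0, 0, 1], "rotation": [0, 0, 0]},
    {"slide": [0, 0, 1], "rotation": [0, 0, 0]},
    {"slide": [0, 0, 0], "rotation": [0, 0, 0]}
  ]
}}

```text
time: 5.45
tool_pos: [0.546, -0.0452, 0.0702]
tool_rot: [0.159, 0.637, 0.732, 0.182]
contact_force: [0.3, -0.8, 0.9]
gripper_width: 0.001
```

```bash
python3 - <<'E'
from h import *
f=optics.grab_frame('wrist'); save(f,'w4')
s=state();print(s['time'],s['contact_force'],slopeR(CY).T@s['contact_force'],rel(CS,CY))
E
```

```text
5.5 [ 0.59794364  0.01778724 -0.2797541 ] [ 0.39366405 -0.06560353 -0.526156  ] (array([-49.66, -65.59,   9.62]), array([-0.04,  0.02, -0.05]))
```

View pics/w4.png

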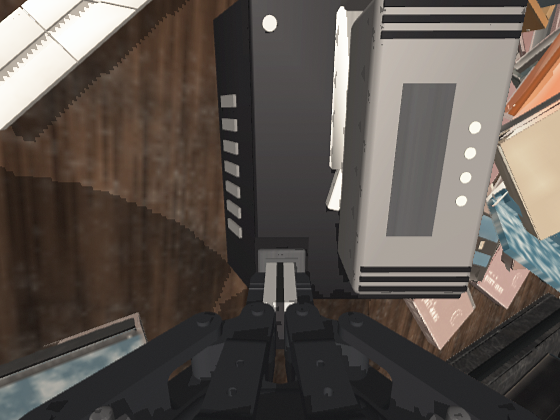

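Request:
{"method": "jog_arm", "body": {
  "increments": [
    {"slide": [0, 0, 1], "rotation": [0, 0, 0]},
    {"slide": [0, 0, 1], "rotation": [0, 0, 0]},
    {"slide": [0, 0, 1], "rotation": [0, 0, 0]},
    {"slide": [0, 0, 1], "rotation": [0, 0, 0]},
    {"slide": [0, 0, 0], "rotation": [0, 0, 0]}
  ]
}}

```text
time: 5.92
tool_pos: [0.548, -0.0449, 0.0666]
tool_rot: [0.159, 0.637, 0.732, 0.182]
contact_force: [-1.2, -0.8, 1.1]
gripper_width: -0.002
```

```bash
python3 - <<'E'
from h import *
f=optics.grab_frame('wrist'); save(f,'w5')
for i in range(3):
  s=state();print(s['time'],(slopeR(CY).T@s['contact_force']).round(1),rel(CS,CY))
E
```

```text
5.9667 [ 0.7 -0.5  1.2] (array([-49.5 , -65.61,   5.53]), array([-0.05,  0.01, -0.03]))
5.9667 [ 0.7 -0.5  1.2] (array([-49.5 , -65.61,   5.53]), array([-0.05,  0.01, -0.03]))
5.9667 [ 0.7 -0.5  1.2] (array([-49.5 , -65.61,   5.53]), array([-0.05,  0.01, -0.03]))
```

View pics/w5.png

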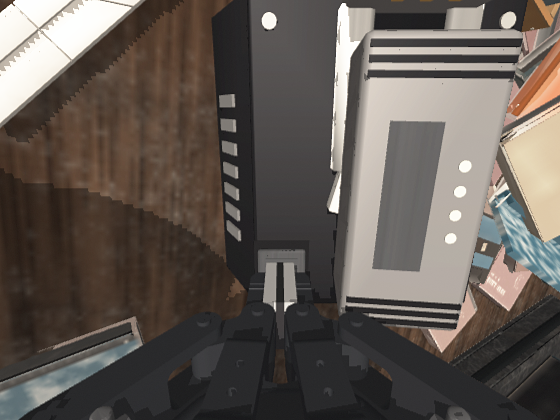

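Request:
{"method": "jog_arm", "body": {
  "increments": [
    {"slide": [0, 0, 0], "rotation": [0, 0, 0]},
    {"slide": [0, 0, 0], "rotation": [0, 0, 0]},
    {"slide": [0, 0, -10], "rotation": [0, 0, 0]},
    {"slide": [0, 0, -25], "rotation": [0, 0, 0]},
    {"slide": [0, 0, -30], "rotation": [0, 0, 0]},
    {"slide": [0, 0, -30], "rotation": [0, 0, 0]},
    {"slide": [0, 0, -25], "rotation": [0, 0, 0]},
    {"slide": [0, 0, 0], "rotation": [0, 0, 0]},
    {"slide": [0, 0, 0], "rotation": [0, 0, 0]}
  ]
}}

```text
time: 6.72
tool_pos: [0.4927, -0.053, 0.1746]
tool_rot: [0.161, 0.637, 0.732, 0.183]
contact_force: [-0.3, -0.3, 0.5]
gripper_width: -0.001
```

```bash
python3 - <<'E'
from h import *
import pickle
f=optics.grab_frame('wrist'); save(f,'w6'); t=optics.grab_frame('top'); save(t,'t6'); sc=optics.grab_frame('scene')
pickle.dump((f,t,sc),open('w6.pkl','wb'))
S=slopeR(CY)
for c,g in (('wrist',f),('top',t),('scene',sc)):
  for x in place_of('pack_centre',c)[:2]:
    K=g['camera_matrix'];Rm=np.array(g['R']);cc=-Rm.T@np.array(g['t']).ravel();d=Rm.T@np.linalg.inv(K)@np.array([*x['uv'],1])
    l=((CS-cc)@S[:,2]+.0295)/(d@S[:,2]); print(c,x['score'],x['uv'],(S.T@(cc+l*d-CS)*1e3).round(1))
s=state();print(s['time'],(S.T@s['contact_force']).round(1),rel(CS,CY))
import cv2
cv2.imwrite('pics/w6z.png',cv2.resize(f['frame'][:300,200:480],None,fx=2.5,fy=2,interpolation=2))
E
```

```text
wrist 0.77 [335.6, 156.4] [ -6.8 -18.4  29.5]
top 0.63 [198.6, 193.2] [ -9.3 -20.8  29.5]
scene 0.56 [320.1, 188.5] [ -3.7 -18.3  29.5]
7.0167 [ 0.3  0.4 -0.7] (array([-50.9 , -64.92, 124.1 ]), array([ 0.06,  0.18, -0.07]))
```

View pics/w6z.png

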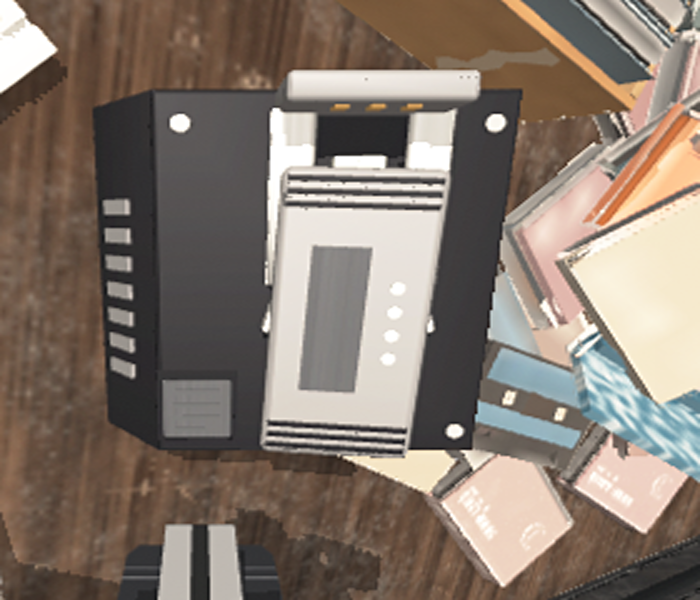

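```bash
python3 - <<'E'
from h import *
import pickle
f,t,sc=pickle.load(open('w6.pkl','rb')); S=slopeR(CY)
def pl(g,uv,z):
    K=g['camera_matrix'];Rm=np.array(g['R']);cc=-Rm.T@np.array(g['t']).ravel();d=Rm.T@np.linalg.inv(K)@np.array([*uv,1])
    l=((CS-cc)@S[:,2]+z/1e3)/(d@S[:,2]); return (S.T@(cc+l*d-CS)*1e3).round(1)[:2]
Z=lambda x,y:(200+x/2.5,y/2)
for n,p,z in [('TL',(286,172),48.5),('TR',(449,172),48.5),('BL',(263,450),48.5),('BR',(408,455),48.5),('pad',(197,409),10),('front0',(152,90),0),('front1',(158,445),0),('back0',(520,90),0),('back1',(473,445),0)]:
    print(n,pl(f,Z(*p),z))
a=t['frame']; cv2.imwrite('pics/t6z.png',cv2.resize(a[120:230,140:250],None,fx=5,fy=5,interpolation=2))
E
```

```text
TL [-26.3  29.5]
TR [15.8 29.4]
BL [-30.  -66.1]
BR [ 13.2 -68.2]
pad [-49.5 -61.7]
front0 [-62.7  61.3]
front1 [-63.5 -81.6]
back0 [49.  61.1]
back1 [ 50.  -82.1]
```

View pics/t6z.png

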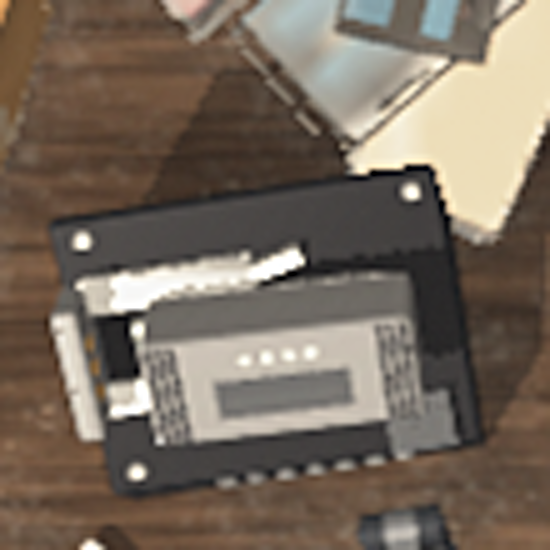

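```bash
python3 - <<'E'
from h import *
print(rel(CS,CY),state()['time']); rows(cur(),goal(CS,CY,(0,-19,110)),4)
E
```

```text
(array([-50.9 , -64.92, 124.1 ]), array([ 0.06,  0.18, -0.07])) 7.0167
total slide [46.  50.9 14. ] rot [-0.18 -0.06 -0.07]
4 x slide [11.5, 12.7, 3.5] rot [-0.04, -0.01, -0.02]
  via [ 0.503 -0.039  0.174]
  via [0.536 0.    0.182]
```

Request:
{"method": "jog_arm", "body": {
  "fingers": 1,
  "increments": [
    {"slide": [11.5, 12.7, 3.5], "rotation": [0, 0, 0]},
    {"slide": [11.5, 12.7, 3.5], "rotation": [0, 0, 0]},
    {"slide": [11.5, 12.7, 3.5], "rotation": [0, 0, 0]},
    {"slide": [11.5, 12.7, 3.5], "rotation": [0, 0, 0]},
    {"slide": [0, 0, 0], "rotation": [0, 0, 0]},
    {"slide": [0, 0, 0], "rotation": [0, 0, 0]},
    {"slide": [0, 0, 20], "rotation": [0, 0, 0]},
    {"slide": [0, 0, 25], "rotation": [0, 0, 0]},
    {"slide": [0, 0, 20], "rotation": [0, 0, 0]},
    {"slide": [0, 0, 0], "rotation": [0, 0, 0]},
    {"slide": [0, 0, 0], "rotation": [0, 0, 0]}
  ]
}}

```text
time: 7.93
tool_pos: [0.5654, 0.004, 0.1245]
tool_rot: [0.157, 0.638, 0.732, 0.181]
contact_force: [-0.3, -0.2, 0.3]
gripper_width: 0.997
```

```bash
python3 - <<'E'
from h import *
f=optics.grab_frame('wrist'); save(f,'w7')
s=state();print(s['time'],s['gripper_width'],(slopeR(CY).T@s['contact_force']).round(1),rel(CS,CY))
rows(cur(),goal(CS,CY,(0,-19,14)),1)
E
```

```text
7.9833 1.0047996200176947 [-0.1  0.1  0.1] (array([  0.48, -19.92,  46.47]), array([-0.04,  0.09, -0.08]))
total slide [ 0.9 -0.4 32.5] rot [-0.09  0.04 -0.08]
1 x slide [0.9, -0.4, 32.5] rot [-0.09, 0.04, -0.08]
  via [0.581 0.007 0.097]
```

View pics/w7.png

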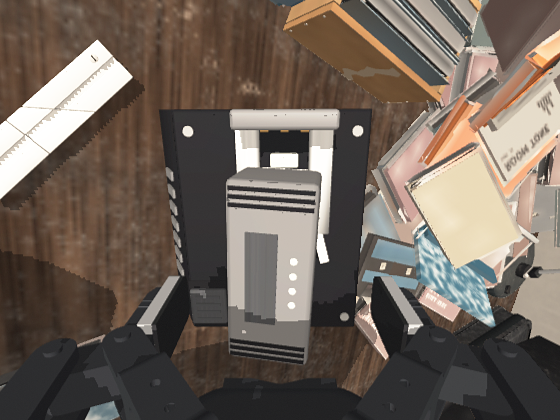

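Request:
{"method": "jog_arm", "body": {
  "increments": [
    {"slide": [0.3, -0.2, 12], "rotation": [0, 0, 0]},
    {"slide": [0.3, -0.2, 12], "rotation": [0, 0, 0]},
    {"slide": [0.3, 0, 8], "rotation": [0, 0, 0]},
    {"slide": [0, 0, 0], "rotation": [0, 0, 0]},
    {"slide": [0, 0, 0], "rotation": [0, 0, 0]}
  ]
}}

```text
time: 8.4
tool_pos: [0.5813, 0.007, 0.0988]
tool_rot: [0.159, 0.637, 0.732, 0.182]
contact_force: [-0.3, -0.5, 0.4]
gripper_width: 0.999
```

Request:
{"method": "jog_arm", "body": {
  "fingers": 0,
  "increments": [
    {"slide": [0, 0, 0], "rotation": [0, 0, 0]},
    {"slide": [0, 0, 0], "rotation": [0, 0, 0]},
    {"slide": [0, 0, 0], "rotation": [0, 0, 0]},
    {"slide": [0, 0, 0], "rotation": [0, 0, 0]},
    {"slide": [0, 0, 0], "rotation": [0, 0, 0]},
    {"slide": [0, 0, 0], "rotation": [0, 0, 0]},
    {"slide": [0, 0, 0], "rotation": [0, 0, 0]},
    {"slide": [0, 0, 0], "rotation": [0, 0, 0]}
  ]
}}

```text
time: 9.07
tool_pos: [0.5816, 0.0071, 0.0992]
tool_rot: [0.159, 0.637, 0.732, 0.182]
contact_force: [-5.3, -0.5, 5.4]
gripper_width: 0.505
```

```bash
python3 - <<'E'
from h import *
f=optics.grab_frame('wrist'); save(f,'w8')
s=state();print(s['time'],s['gripper_width'],(slopeR(CY).T@s['contact_force']).round(1),(slopeR(CY).T@s['ft_torque']).round(2),rel(CS,CY))
E
```

```text
9.1167 0.5108672137279102 [-1.5 -0.   8. ] [0.04 0.55 0.  ] (array([  1.53, -18.81,  15.22]), array([-0.05, -0.02, -0.02]))
```

View pics/w8.png

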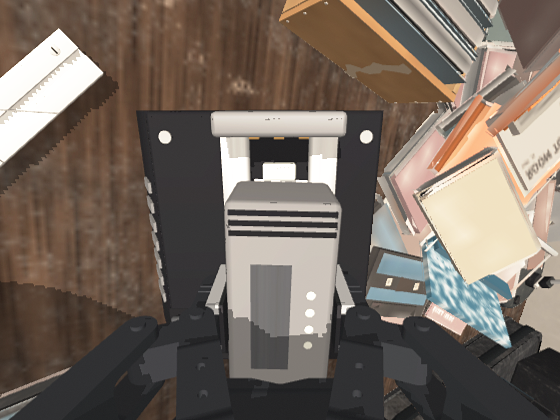

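Request:
{"method": "jog_arm", "body": {
  "increments": [
    {"slide": [0, 0, -0.8], "rotation": [0, 0, 0]},
    {"slide": [-3, 0, 0], "rotation": [0, 0, 0]},
    {"slide": [-5, 0, 0], "rotation": [0, 0, 0]},
    {"slide": [-6, 0, 0], "rotation": [0, 0, 0]},
    {"slide": [-6, 0, 0], "rotation": [0, 0, 0]},
    {"slide": [0, 0, 0], "rotation": [0, 0, 0]}
  ]
}}

```text
time: 9.62
tool_pos: [0.5839, -0.0141, 0.0989]
tool_rot: [0.159, 0.637, 0.732, 0.182]
contact_force: [-2.0, -1.0, 1.8]
gripper_width: 0.509
```

```bash
python3 - <<'E'
from h import *
s=state();print(s['time'],s['gripper_width'],(slopeR(CY).T@s['contact_force']).round(1),(slopeR(CY).T@s['ft_torque']).round(2),rel(CS,CY))
E
```

```text
9.6167 0.5091937963874487 [-1.  -0.7  2.6] [-0.02  0.39 -0.03] (array([  0.8 , -40.07,  15.31]), array([-0.11,  0.02, -0.09]))
```

Request:
{"method": "jog_arm", "body": {
  "increments": [
    {"slide": [-6, 0, 0], "rotation": [0, 0, 0]},
    {"slide": [-7, 0, 0], "rotation": [0, 0, 0]},
    {"slide": [-7, 0, 0], "rotation": [0, 0, 0]},
    {"slide": [-7, 0, 0], "rotation": [0, 0, 0]},
    {"slide": [-5, 0, 0], "rotation": [0, 0, 0]},
    {"slide": [0, 0, 0], "rotation": [0, 0, 0]},
    {"slide": [0, 0, 0], "rotation": [0, 0, 0]},
    {"slide": [0, 0, -8], "rotation": [0, 0, 0]},
    {"slide": [0, 0, -16], "rotation": [0, 0, 0]},
    {"slide": [0, 0, -20], "rotation": [0, 0, 0]},
    {"slide": [0, 0, -20], "rotation": [0, 0, 0]},
    {"slide": [0, 0, 0], "rotation": [0, 0, 0]},
    {"slide": [0, 0, 0], "rotation": [0, 0, 0]}
  ]
}}

```text
time: 10.7
tool_pos: [0.5587, -0.0485, 0.1567]
tool_rot: [0.16, 0.637, 0.732, 0.183]
contact_force: [0.3, -0.6, -3.0]
gripper_width: 0.506
```

```bash
python3 - <<'E'
from h import *
import pickle
w=optics.grab_frame('wrist'); save(w,'w9'); t=optics.grab_frame('top'); save(t,'t9'); sc=optics.grab_frame('scene'); save(sc,'s9')
pickle.dump((w,t,sc),open('w9.pkl','wb'))
for n in ('recorder_seat','recorder_catch_top'):
  for c in ('top','scene','wrist'): print(n,c,[(x['uv'],x['score']) for x in place_of(n,c)[:2]])
s=state();print(s['time'],s['gripper_width'],(slopeR(CY).T@s['contact_force']).round(1),(slopeR(CY).T@s['ft_torque']).round(2),rel(CS,CY))
cv2.imwrite('pics/t9z.png',cv2.resize(t['frame'][120:225,285:390],None,fx=5,fy=5,interpolation=2))
cv2.imwrite('pics/s9z.png',cv2.resize(sc['frame'][230:345,220:340],None,fx=5,fy=5,interpolation=2))
E
```

```text
recorder_seat top [([342.3, 184.2], 0.92), ([368.0, 256.5], 0.35)]
recorder_seat scene [([267.2, 278.5], 0.89)]
recorder_seat wrist []
recorder_catch_top top [([314.4, 211.2], 0.78)]
recorder_catch_top scene [([260.7, 256.2], 0.5)]
recorder_catch_top wrist []
11.15 0.5067760359798186 [-1.1  0.5 -2.2] [ 0.01  0.43 -0.01] (array([  0.33, -70.41,  78.76]), array([-0.01,  0.08, -0.04]))
```

View pics/w9.png

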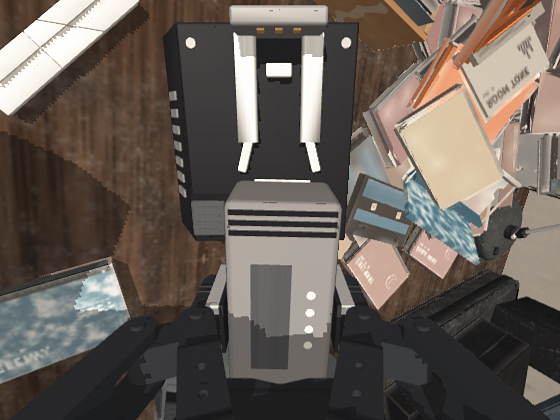

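View pics/t9z.png

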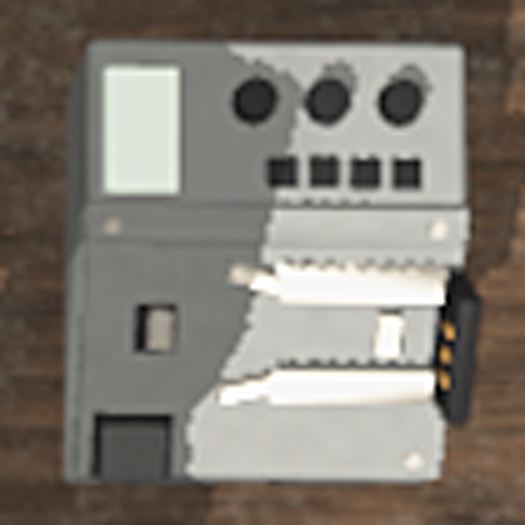

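View pics/s9z.png

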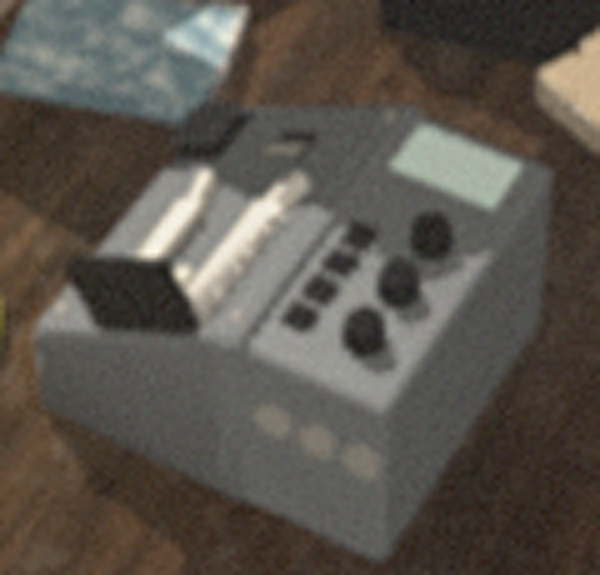

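```bash
python3 - <<'E'
from h import *
import pickle
w,t,sc=pickle.load(open('w9.pkl','rb'))
zp=.085-.05*np.sin(A28)+.01*np.cos(A28)
print(ray(t,(342.3,184.2),.085),ray(sc,(267.2,278.5),.085),ray(t,(314.4,211.2),zp),ray(sc,(260.7,256.2),zp))
rows(cur(),goal(np.array([.583,-.277,.085]),-1.3,(0,-90,150)),11)
E
```

```text
[ 0.58212915 -0.27299943  0.085     ] [ 0.5877009 -0.2820663  0.085    ] [ 0.53108691 -0.21913985  0.0703559 ] [ 0.53717619 -0.22190659  0.0703559 ]
total slide [-307.4  -51.   -98.1] rot [-0.08 -4.35  8.17]
11 x slide [-28.5, -2.8, -8.0] rot [-0.01, -0.4, 0.74]
  via [ 0.556 -0.077  0.16 ]
  via [ 0.547 -0.164  0.178]
  via [ 0.534 -0.251  0.195]
  via [ 0.517 -0.337  0.212]
```

Request:
{"method": "jog_arm", "body": {
  "increments": [
    {"slide": [-14.3, -1.4, -4], "rotation": [0, -0.2, 0.37]},
    {"slide": [-28.5, -2.8, -8], "rotation": [0, -0.4, 0.74]},
    {"slide": [-28.5, -2.8, -8], "rotation": [0, -0.4, 0.74]},
    {"slide": [-28.5, -2.8, -8], "rotation": [0, -0.4, 0.74]},
    {"slide": [-28.5, -2.8, -8], "rotation": [0, -0.4, 0.74]},
    {"slide": [-28.5, -2.8, -8], "rotation": [0, -0.4, 0.74]},
    {"slide": [-28.5, -2.8, -8], "rotation": [0, -0.4, 0.74]},
    {"slide": [-28.5, -2.8, -8], "rotation": [0, -0.4, 0.74]},
    {"slide": [-28.5, -2.8, -8], "rotation": [0, -0.4, 0.74]},
    {"slide": [-28.5, -2.8, -8], "rotation": [0, -0.4, 0.74]},
    {"slide": [-28.5, -2.8, -8], "rotation": [0, -0.4, 0.74]},
    {"slide": [-14.2, -1.4, -4], "rotation": [0, -0.2, 0.37]},
    {"slide": [0, 0, 0], "rotation": [0, 0, 0]},
    {"slide": [0, 0, 0], "rotation": [0, 0, 0]}
  ]
}}

```text
time: 12.32
tool_pos: [0.5103, -0.3656, 0.2186]
tool_rot: [0.173, 0.694, 0.678, 0.169]
contact_force: [-0.6, 0.2, -2.5]
gripper_width: 0.51
```

```bash
python3 - <<'E'
from h import *
import pickle
w=optics.grab_frame('wrist'); save(w,'w10')
pickle.dump(w,open('w10.pkl','wb'))
zp=.085-.05*np.sin(A28)+.01*np.cos(A28)
for n,z in (('recorder_seat',.085),('recorder_catch_top',zp)):
  print(n,[(x['uv'],x['score'],ray(w,x['uv'],z).round(4)) for x in place_of(n,'wrist')[:2]])
s=state();print(s['time'],s['gripper_width'],rel(np.array([.583,-.277,.085]),-1.3))
E
```

```text
recorder_seat [([275.9, 101.4], 0.91, array([ 0.5786, -0.2795,  0.085 ]))]
recorder_catch_top [([211.2, 13.9], 0.63, array([ 0.5319, -0.2149,  0.0704]))]
12.4667 0.5035277914661824 (array([  0.29, -88.44, 150.58]), array([0.04, 0.06, 0.08]))
```

View pics/w10.png

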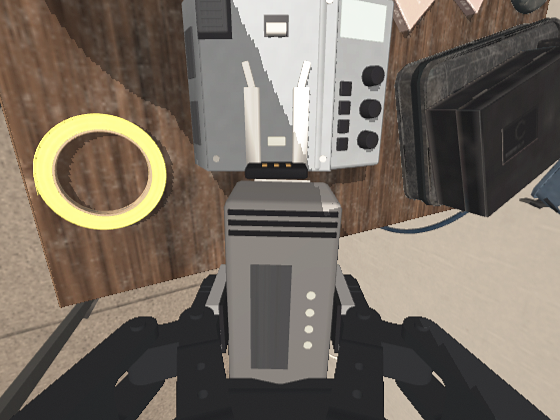

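```bash
python3 - <<'E'
import cv2
a=cv2.imread('pics/w10.png'); 
cv2.imwrite('pics/w10z.png',cv2.resize(a[0:190,175:395],None,fx=3.6,fy=3.0,interpolation=2))
E
```

```text
(no output)
```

View pics/w10z.png

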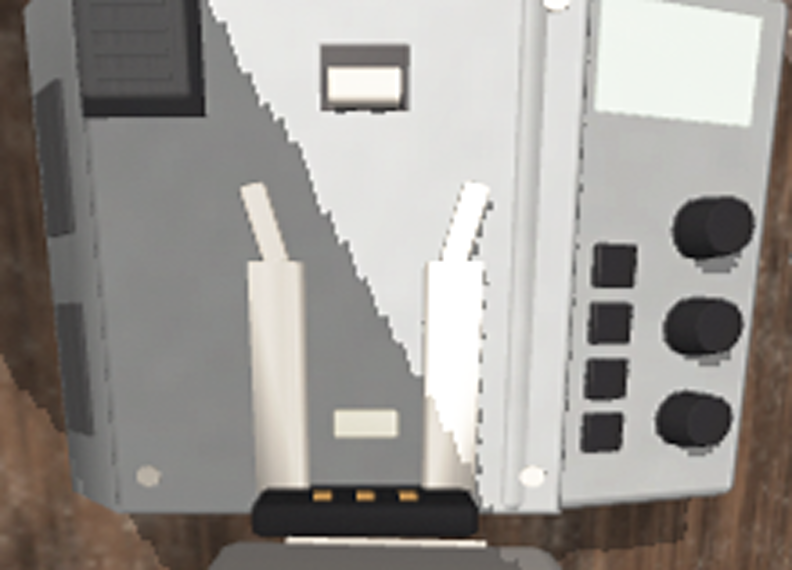

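```bash
cat > fit2.py <<'E'
from h import *
import pickle
from scipy.optimize import least_squares
w=pickle.load(open('w10.pkl','rb'))
Z=lambda x,y:np.array((175+x/3.6,y/3))
def pl(seat,yaw,g,uv,z):
    S=slopeR(yaw);K=g['camera_matrix'];Rm=np.array(g['R']);cc=-Rm.T@np.array(g['t']).ravel();d=Rm.T@np.linalg.inv(K)@np.array([*uv,1])
    l=((seat-cc)@S[:,2]+z/1e3)/(d@S[:,2]); return (S.T@(cc+l*d-seat)*1e3)[:2]
# (uv,z,x or None,y or None)
ob=[(Z(248,262),8.8,-27,10),(Z(485,262),8.8,27,10),(Z(303,262),8.8,None,10),(Z(425,262),8.8,None,10),
(Z(257,470),8.8,-27,None),(Z(476,470),8.8,27,None)]
def res(p):
    r=[]
    for uv,z,x,y in ob:
        q=pl(np.array([p[0],p[1],.085]),p[2]*100,w,uv,z)
        if x is not None:r.append(q[0]-x)
        if y is not None:r.append(q[1]-y)
    return r
o=least_squares(res,[.583,-.277,-.013]); print(o.x.round(4),np.round(res(o.x),1))
s=np.array([o.x[0],o.x[1],.085]);y=o.x[2]*100
for n,p,z in [('inL0',(303,262),8.8),('inL1',(307,470),8.8),('inR0',(425,262),8.8),('inR1',(425,470),8.8),('funL',(253,184),5),('funR',(478,184),5),('toothTop',(365,67),4),('toothBot',(365,102),4),('front0',(88,150),0),('front1',(118,500),0),('line',(580,150),0),('line',(562,500),0),('l2',(520,150),0),('l2',(508,500),0),('s1',(148,476),0),('s2',(532,476),0),('plug',(363,490),10),('padcorner',(187,95),10),('ejL',(335,424),0),('ejR',(398,424),0)]:
    print(n,pl(s,y,w,Z(*p),z).round(1))
E
python3 fit2.py
```

```text
[ 0.5795 -0.2788 -0.0158] [-0.2 -0.   0.3  0.  -0.   0.   0.1 -0.1]
inL0 [-14.6  10. ]
inL1 [-14.6 -47. ]
inR0 [13.5 10. ]
inR1 [ 14.3 -47. ]
funL [-25.8  30. ]
funR [25.4 30.1]
toothTop [-0.3 58.3]
toothBot [-0.3 50.1]
front0 [-63.9  39.1]
front1 [-63.7 -57.5]
line [48.9 39.3]
line [ 49.9 -57.3]
l2 [35.2 39.3]
l2 [ 36.1 -57.3]
s1 [-55.6 -50.2]
s2 [ 41.9 -50. ]
plug [ -0.9 -52.7]
padcorner [-39.   50.5]
ejL [ -7.9 -34.6]
ejR [  7.8 -34.6]
```

```bash
python3 - <<'E'
import cv2
a=cv2.imread('pics/w9.png'); 
cv2.imwrite('pics/w9z.png',cv2.resize(a[0:260,160:360],None,fx=4,fy=2.3,interpolation=2))
E
```

```text
(no output)
```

View pics/w9z.png

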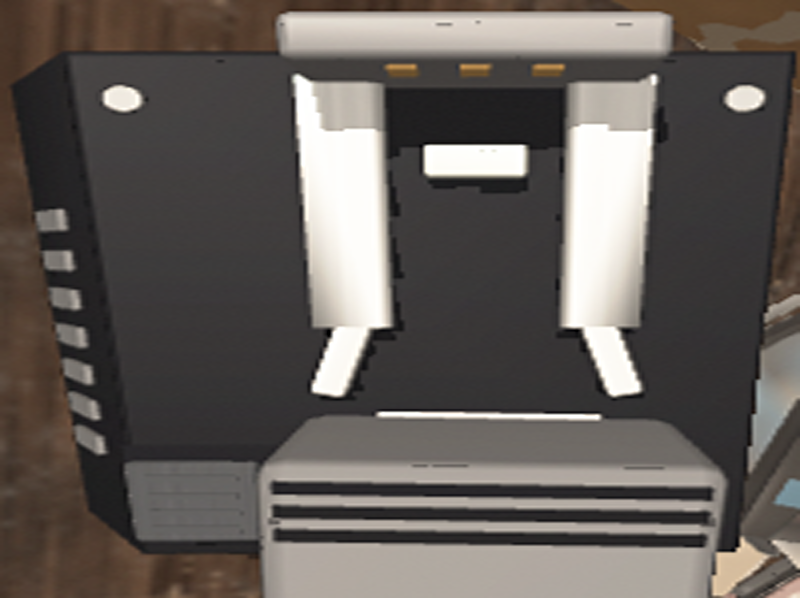

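```bash
cat > fit3.py <<'E'
from fit2 import *
w=pickle.load(open('w9.pkl','rb'))[0]
Z=lambda x,y:np.array((160+x/4,y/2.3))
ob=[(Z(311,327),8.8,-27,-10),(Z(640,327),8.8,27,-10),(Z(302,150),8.8,-27,None),(Z(651,150),8.8,27,None)]
def res(p):
    r=[]
    for uv,z,x,y in ob:
        q=pl(np.array([p[0],p[1],.085]),p[2]*100,w,uv,z)
        if x is not None:r.append(q[0]-x)
        if y is not None:r.append(q[1]-y)
    return r
o=least_squares(res,[.5847,.0265,.08]); print('CH',o.x.round(4),np.round(res(o.x),1))
s=np.array([*o.x[:2],.085]);y=o.x[2]*100
for p,q in (([.5839,-.0141,.0989],[.159,.637,.732,.182]),([.5816,.0071,.0992],[.159,.637,.732,.182])):
    print(rel(s,y,T(quat(q).as_matrix(),p)))
# pack near end of foot (y+48 of pack, bottom z0) in tool coords
Tt=T(quat([.16,.637,.732,.183]).as_matrix(),[.5587,-.0485,.1567])
print('tcp now',rel(s,y))
for nm,pp,zz in (('footL',(378,413),None),('footR',(602,413),None),('topL',(262,467),None),('topR',(727,467),None)):
    h=78.8-14.5+(0 if 'foot' in nm else 48.5)
    print(nm,pl(s,y,w,Z(*pp),h)-np.array([.3,-70.4]))
E
python3 fit3.py | grep -v '^\[' | tail -8
```

```text
CH [0.5853 0.0267 0.0767] [-0.2 -0.1  0.1  0.1  0.3 -0.2]
(array([  0.5 , -40.2 ,  15.48]), array([0.07, 0.03, 0.25]))
(array([  1.13, -18.89,  15.48]), array([0.07, 0.03, 0.25]))
tcp now (array([ -48.93, -377.01,  176.75]), array([-4.17,  0.06, -7.84]))
footL [-12.71036005  47.16043626]
footR [15.69075105 47.2225314 ]
topL [-19.63710604  48.89550047]
topR [22.31178147 48.97785126]
```

```bash
cat >> h.py <<'E'
RS=np.array([.5795,-.2788,.085]);RY=-1.6
E
python3 - <<'E'
from h import *
print(rel(RS,RY),state()['time']); rows(cur(),goal(RS,RY,(.5,77,90)),7)
E
```

```text
(array([  3.75, -86.92, 148.74]), array([0.18, 0.06, 0.35])) 12.4667
total slide [163.7  -2.2  59.3] rot [-0.06 -0.18  0.35]
7 x slide [23.4, -0.4, 8.4] rot [-0.01, -0.03, 0.05]
  via [ 0.515 -0.341  0.21 ]
  via [ 0.527 -0.271  0.188]
  via [ 0.54  -0.201  0.165]
```

Request:
{"method": "jog_arm", "body": {
  "increments": [
    {"slide": [15, 0, 3], "rotation": [0, 0, 0.05]},
    {"slide": [25, -0.4, 8], "rotation": [0, -0.03, 0.05]},
    {"slide": [27, -0.4, 8], "rotation": [0, -0.03, 0.05]},
    {"slide": [27, -0.4, 9], "rotation": [0, -0.03, 0.05]},
    {"slide": [27, -0.4, 9], "rotation": [0, -0.03, 0.05]},
    {"slide": [25, -0.4, 9], "rotation": [-0.03, -0.03, 0.05]},
    {"slide": [18, -0.2, 13], "rotation": [-0.03, -0.03, 0.05]},
    {"slide": [0, 0, 20], "rotation": [0, 0, 0]},
    {"slide": [0, 0, 25], "rotation": [0, 0, 0]},
    {"slide": [0, 0, 15], "rotation": [0, 0, 0]},
    {"slide": [0, 0, 5], "rotation": [0, 0, 0]},
    {"slide": [0, 0, 0], "rotation": [0, 0, 0]},
    {"slide": [0, 0, 0], "rotation": [0, 0, 0]}
  ]
}}

```text
time: 13.55
tool_pos: [0.5709, -0.2023, 0.1085]
tool_rot: [0.174, 0.696, 0.676, 0.169]
contact_force: [-0.4, -0.2, -2.4]
gripper_width: 0.506
```

```bash
python3 - <<'E'
from h import *
w=optics.grab_frame('wrist'); save(w,'w11'); t=optics.grab_frame('top'); save(t,'t11')
s=state();print(s['time'],(slopeR(RY).T@s['contact_force']).round(1),(slopeR(RY).T@s['ft_torque']).round(2),rel(RS,RY))
cv2.imwrite('pics/t11z.png',cv2.resize(t['frame'][120:225,265:390],None,fx=5,fy=5,interpolation=2))
E
```

```text
13.65 [-1.2 -0.5 -3.1] [-0.01  0.34  0.01] (array([ 2.65, 75.3 , 26.75]), array([-0.16, -0.17, -0.01]))
```

View pics/t11z.png

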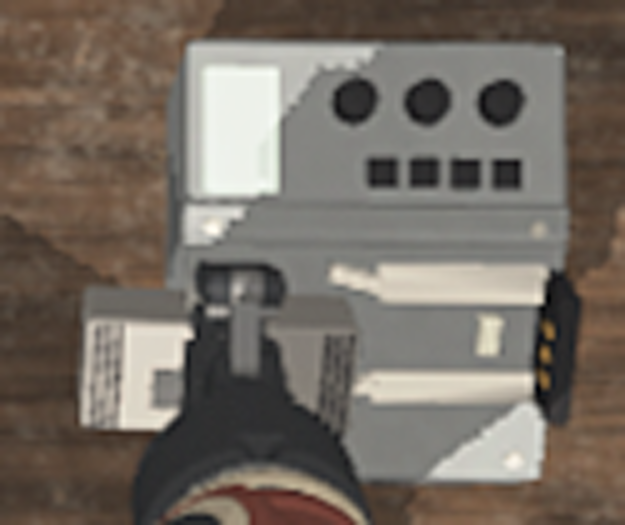

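Request:
{"method": "jog_arm", "body": {
  "increments": [
    {"slide": [1.5, -2, 4], "rotation": [0.1, 0.1, 0]},
    {"slide": [0, 0, 3], "rotation": [0, 0, 0]},
    {"slide": [0, 0, 2], "rotation": [0, 0, 0]},
    {"slide": [0, 0, 1], "rotation": [0, 0, 0]},
    {"slide": [0, 0, 1], "rotation": [0, 0, 0]},
    {"slide": [0, 0, 0], "rotation": [0, 0, 0]},
    {"slide": [0, 0, 0], "rotation": [0, 0, 0]}
  ]
}}

```text
time: 14.23
tool_pos: [0.5752, -0.2025, 0.0996]
tool_rot: [0.174, 0.696, 0.676, 0.169]
contact_force: [-4.8, 1.5, 5.1]
gripper_width: 0.505
```

```bash
python3 - <<'E'
from h import *
s=state();print(s['time'],(slopeR(RY).T@s['contact_force']).round(1),(slopeR(RY).T@s['ft_torque']).round(2),rel(RS,RY))
E
```

```text
14.2333 [-1.8  1.4  6.8] [0.09 0.61 0.06] (array([ 1.13, 76.1 , 15.9 ]), array([-0.08, -0.07, -0.02]))
```

Request:
{"method": "jog_arm", "body": {
  "increments": [
    {"slide": [-2, 0, -0.4], "rotation": [0, 0, 0]},
    {"slide": [-4, 0, 0], "rotation": [0, 0, 0]},
    {"slide": [-5, 0, 0], "rotation": [0, 0, 0]},
    {"slide": [-5, 0, 0], "rotation": [0, 0, 0]},
    {"slide": [-4, 0, 0], "rotation": [0, 0, 0]},
    {"slide": [-3, 0, 0], "rotation": [0, 0, 0]},
    {"slide": [0, 0, 0], "rotation": [0, 0, 0]}
  ]
}}

```text
time: 14.82
tool_pos: [0.5741, -0.2261, 0.0994]
tool_rot: [0.174, 0.696, 0.676, 0.168]
contact_force: [-5.1, -1.2, 5.8]
gripper_width: 0.51
```

```bash
python3 - <<'E'
from h import *
w=optics.grab_frame('wrist'); save(w,'w12'); 
s=state();print(s['time'],(slopeR(RY).T@s['contact_force']).round(1),(slopeR(RY).T@s['ft_torque']).round(2),rel(RS,RY))
E
```

```text
14.8667 [-1.2 -0.3  7.1] [-0.01  0.46  0.02] (array([ 0.74, 52.57, 15.92]), array([-0.12, -0.06, -0.05]))
```

Request:
{"method": "jog_arm", "body": {
  "increments": [
    {"slide": [-4, 0, 0], "rotation": [0, 0, 0]},
    {"slide": [-6, 0, 0], "rotation": [0, 0, 0]},
    {"slide": [-6, 0, 0], "rotation": [0, 0, 0]},
    {"slide": [-6, 0, 0], "rotation": [0, 0, 0]},
    {"slide": [-6, 0, 0], "rotation": [0, 0, 0]},
    {"slide": [0, 0, 0], "rotation": [0, 0, 0]}
  ]
}}

```text
time: 15.37
tool_pos: [0.5733, -0.2544, 0.0992]
tool_rot: [0.174, 0.696, 0.676, 0.168]
contact_force: [-3.6, -1.1, 5.2]
gripper_width: 0.505
```

```bash
python3 - <<'E'
from h import *
s=state();print(s['time'],(slopeR(RY).T@s['contact_force']).round(1),(slopeR(RY).T@s['ft_torque']).round(2),rel(RS,RY))
E
```

```text
15.3667 [-0.7 -1.2  6.3] [-0.08  0.37  0.03] (array([ 0.57, 24.22, 15.8 ]), array([-0.14, -0.05, -0.07]))
```

Request:
{"method": "jog_arm", "body": {
  "increments": [
    {"slide": [-4, 0, 0], "rotation": [0, 0, 0]},
    {"slide": [-5, 0, 0], "rotation": [0, 0, 0]},
    {"slide": [-5, 0, 0], "rotation": [0, 0, 0]},
    {"slide": [-4, 0, 0], "rotation": [0, 0, 0]},
    {"slide": [-2, 0, 0], "rotation": [0, 0, 0]},
    {"slide": [-1, 0, 0], "rotation": [0, 0, 0]},
    {"slide": [-1, 0, 0], "rotation": [0, 0, 0]},
    {"slide": [0, 0, 0], "rotation": [0, 0, 0]}
  ]
}}

```text
time: 16.03
tool_pos: [0.5726, -0.2731, 0.0991]
tool_rot: [0.172, 0.696, 0.677, 0.17]
contact_force: [-5.1, 7.8, 10.9]
gripper_width: 0.504
```

```bash
python3 - <<'E'
from h import *
s=state();print(s['time'],(slopeR(RY).T@s['contact_force']).round(1),(slopeR(RY).T@s['ft_torque']).round(2),rel(RS,RY))
E
```

```text
16.0333 [ 0.4  7.6 12.1] [1.17 0.36 0.06] (array([ 0.42,  5.51, 15.74]), array([ 0.2 ,  0.01, -0.04]))
```

Request:
{"method": "jog_arm", "body": {
  "increments": [
    {"slide": [-1, 0, 0], "rotation": [0, 0, 0]},
    {"slide": [-1, 0, 0], "rotation": [0, 0, 0]},
    {"slide": [-1, 0, 0], "rotation": [0, 0, 0]},
    {"slide": [-1, 0, 0], "rotation": [0, 0, 0]},
    {"slide": [0, 0, 0], "rotation": [0, 0, 0]}
  ]
}}

```text
time: 16.45
tool_pos: [0.5725, -0.2769, 0.0991]
tool_rot: [0.172, 0.696, 0.677, 0.17]
contact_force: [-5.8, 8.5, 10.9]
gripper_width: 0.506
```

```bash
python3 - <<'E'
from h import *
s=state();print(s['time'],(slopeR(RY).T@s['contact_force']).round(1),(slopeR(RY).T@s['ft_torque']).round(2),rel(RS,RY))
E
```

```text
16.45 [-0.2  8.4 12.4] [1.24 0.33 0.07] (array([ 0.41,  1.75, 15.74]), array([ 0.22,  0.02, -0.03]))
```

Request:
{"method": "jog_arm", "body": {
  "increments": [
    {"slide": [-1, 0, 0], "rotation": [0, 0, 0]},
    {"slide": [-1, 0, 0], "rotation": [0, 0, 0]},
    {"slide": [-0.5, 0, 0], "rotation": [0, 0, 0]},
    {"slide": [0, 0, 0], "rotation": [0, 0, 0]}
  ]
}}

```text
time: 16.78
tool_pos: [0.5725, -0.2792, 0.0991]
tool_rot: [0.172, 0.695, 0.677, 0.17]
contact_force: [-6.3, 8.9, 11.0]
gripper_width: 0.508
```

```bash
python3 - <<'E'
from h import *
s=state();print(s['time'],(slopeR(RY).T@s['contact_force']).round(1),(slopeR(RY).T@s['ft_torque']).round(2),rel(RS,RY))
E
```

```text
16.7833 [-0.6  8.7 12.8] [1.34 0.3  0.04] (array([ 0.41, -0.56, 15.72]), array([ 0.24,  0.02, -0.03]))
```

Request:
{"method": "jog_arm", "body": {
  "increments": [
    {"slide": [-0.5, 0, 0], "rotation": [0, 0, 0]},
    {"slide": [-0.5, 0, 0], "rotation": [0, 0, 0]},
    {"slide": [-0.5, 0, 0], "rotation": [0, 0, 0]},
    {"slide": [-0.5, 0, 0], "rotation": [0, 0, 0]},
    {"slide": [0, 0, 0], "rotation": [0, 0, 0]}
  ]
}}

```text
time: 17.2
tool_pos: [0.5724, -0.28, 0.099]
tool_rot: [0.171, 0.695, 0.677, 0.171]
contact_force: [-7.2, 13.2, 12.9]
gripper_width: 0.507
```

```bash
python3 - <<'E'
from h import *
w=optics.grab_frame('wrist'); save(w,'w13')
s=state();print(s['time'],(slopeR(RY).T@s['contact_force']).round(1),(slopeR(RY).T@s['ft_torque']).round(2),rel(RS,RY))
E
```

```text
17.25 [-0.1 14.1 14.5] [1.92 0.27 0.16] (array([ 0.41, -1.41, 15.73]), array([ 0.38,  0.04, -0.02]))
```

View pics/w13.png

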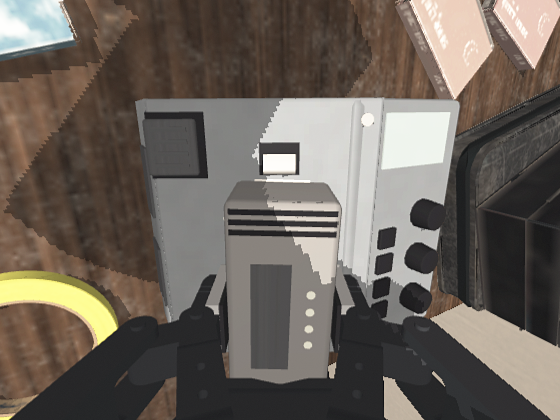

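Request:
{"method": "jog_arm", "body": {
  "increments": [
    {"slide": [-0.6, 0, 0], "rotation": [0, 0, 0]},
    {"slide": [-0.6, 0, 0], "rotation": [0, 0, 0]},
    {"slide": [0, 0, 0], "rotation": [0, 0, 0]}
  ]
}}

```text
time: 17.5
tool_pos: [0.5724, -0.28, 0.099]
tool_rot: [0.17, 0.695, 0.677, 0.171]
contact_force: [-7.8, 18.2, 16.1]
gripper_width: 0.503
```

```bash
python3 - <<'E'
from h import *
w=optics.grab_frame('wrist'); save(w,'w14')
s=state();print(s['time'],(slopeR(RY).T@s['contact_force']).round(1),(slopeR(RY).T@s['ft_torque']).round(2),rel(RS,RY))
cv2.imwrite('pics/w14z.png',cv2.resize(w['frame'][90:220,130:350],None,fx=3.5,fy=3.5,interpolation=2))
E
```

```text
17.55 [-0.3 17.6 17.7] [2.5  0.27 0.23] (array([ 0.36, -1.42, 15.74]), array([ 0.53,  0.08, -0.01]))
```

View pics/w14z.png

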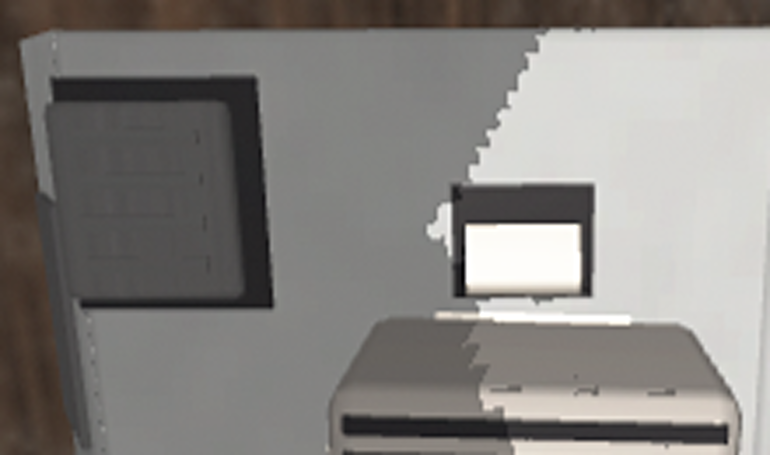

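Request:
{"method": "jog_arm", "body": {
  "increments": [
    {"slide": [1, 0, 0], "rotation": [0, 0, 0]},
    {"slide": [1, 0, 0], "rotation": [0, 0, 0]},
    {"slide": [0, 0, 0], "rotation": [0, 0, 0]}
  ]
}}

```text
time: 17.8
tool_pos: [0.5724, -0.28, 0.0991]
tool_rot: [0.172, 0.695, 0.677, 0.17]
contact_force: [-6.3, 9.2, 11.6]
gripper_width: 0.503
```

Request:
{"method": "jog_arm", "body": {
  "fingers": 1,
  "increments": [
    {"slide": [0, 0, 0], "rotation": [0, 0, 0]},
    {"slide": [0, 0, 0], "rotation": [0, 0, 0]},
    {"slide": [0, 0, 0], "rotation": [0, 0, 0]},
    {"slide": [0, 0, 0], "rotation": [0, 0, 0]},
    {"slide": [0, 0, 0], "rotation": [0, 0, 0]},
    {"slide": [0, 0, 0], "rotation": [0, 0, 0]},
    {"slide": [0, 0, 0], "rotation": [0, 0, 0]}
  ]
}}

```text
time: 18.38
tool_pos: [0.5718, -0.2825, 0.0978]
tool_rot: [0.173, 0.696, 0.676, 0.168]
contact_force: [-0.5, 0.0, -0.1]
gripper_width: 1.0
```

Request:
{"method": "jog_arm", "body": {
  "increments": [
    {"slide": [0, 0, -10], "rotation": [0, 0, 0]},
    {"slide": [0, 0, -20], "rotation": [0, 0, 0]},
    {"slide": [0, 0, -30], "rotation": [0, 0, 0]},
    {"slide": [0, 0, -30], "rotation": [0, 0, 0]},
    {"slide": [0, 0, -30], "rotation": [0, 0, 0]},
    {"slide": [-20, 0, -20], "rotation": [0, 0, 0]},
    {"slide": [-30, 0, 0], "rotation": [0, 0, 0]},
    {"slide": [-25, 0, 0], "rotation": [0, 0, 0]},
    {"slide": [0, 0, 0], "rotation": [0, 0, 0]},
    {"slide": [0, 0, 0], "rotation": [0, 0, 0]}
  ]
}}

```text
time: 19.22
tool_pos: [0.5036, -0.3565, 0.2222]
tool_rot: [0.173, 0.697, 0.676, 0.168]
contact_force: [0.5, 0.4, -1.7]
gripper_width: 0.998
```

```bash
python3 - <<'E'
from h import *
import pickle
w=optics.grab_frame('wrist'); save(w,'w15'); t=optics.grab_frame('top'); save(t,'t15'); pickle.dump((w,t),open('w15.pkl','wb'))
s=state();print(s['time'],s['gripper_width'],s['contact_force'],rel(RS,RY))
cv2.imwrite('pics/w15z.png',cv2.resize(w['frame'][0:220,170:400],None,fx=3.4,fy=2.7,interpolation=2))
E
```

```text
19.3167 0.9986767672220489 [-0.19747827  0.4775548  -0.61206178] (array([ -0.83, -78.17, 155.  ]), array([ 0.03,  0.07, -0.06]))
```

View pics/w15z.png

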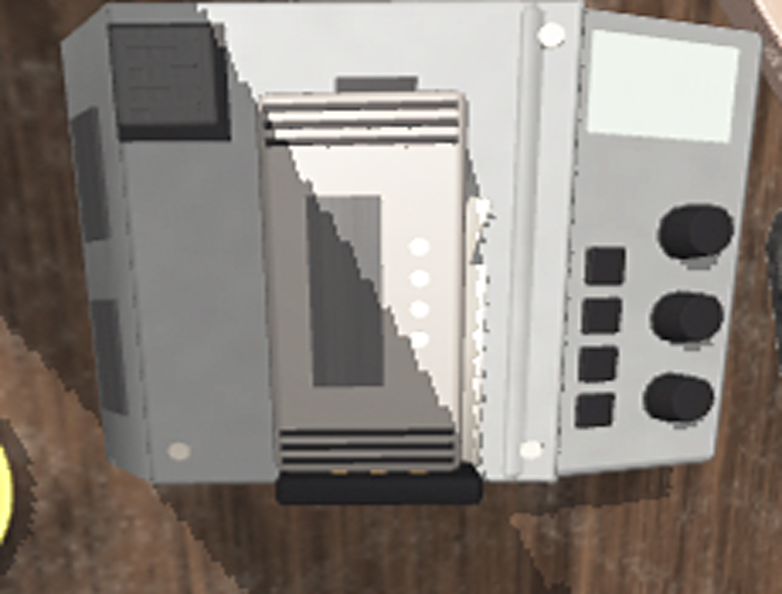

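View pics/t15.png

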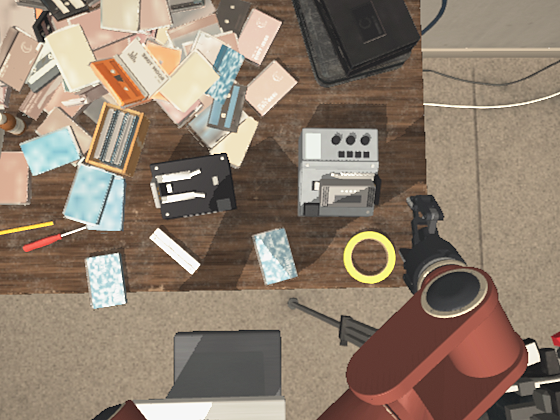

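```bash
python3 - <<'E'
from h import *
import pickle
w,t=pickle.load(open('w15.pkl','rb'))
def pl(seat,yaw,g,uv,z):
    S=slopeR(yaw);K=g['camera_matrix'];Rm=np.array(g['R']);cc=-Rm.T@np.array(g['t']).ravel();d=Rm.T@np.linalg.inv(K)@np.array([*uv,1])
    l=((seat-cc)@S[:,2]+z/1e3)/(d@S[:,2]); return (S.T@(cc+l*d-seat)*1e3)[:2].round(1)
Z=lambda x,y:(170+x/3.4,y/2.7)
for n,p,z in [('TL',(262,95),48.5),('TR',(465,93),48.5),('BL',(277,470),48.5),('BR',(460,467),48.5),('front',(120,150),0),('front',(150,470),0),('screw',(178,451),0),('screw2',(531,450),0),('padBR',(216,125),10)]:
    print(n,pl(RS,RY,w,Z(*p),z))
for c,g in(('wrist',w),('top',t)):
    import plant
for c in('wrist','top','scene'):
    g=optics.grab_frame(c)
    if c=='scene': save(g,'s15')
    for x in place_of('pack_centre',c)[:1]: print(c,x['score'],pl(RS,RY,g,x['uv'],29.5))
print(state()['time'])
E
```

```text
TL [-23.9  50.4]
TR [17.6 50.7]
BL [-24.1 -47.4]
BR [ 18.6 -46.7]
front [-64.2  44.7]
front [-63.9 -56.8]
screw [-55.7 -50.1]
screw2 [ 42.  -50.3]
padBR [-38.7  49.9]
wrist 0.92 [-2.6  2.4]
top 0.79 [-4.4  1. ]
scene 0.62 [-6.5  3.7]
19.6167
```

```bash
python3 - <<'E'
from h import *
g=cv2.imread('pics/s15.png'); cv2.imwrite('pics/s15z.png',cv2.resize(g[235:345,220:340],None,fx=6,fy=5.4,interpolation=2))
print(rel(RS,RY)); rows(cur(),goal(RS,RY,(13,-5,80)),5)
E
```

```text
(array([ -0.44, -78.07, 154.88]), array([ 0.01,  0.05, -0.  ]))
total slide [73.1 13.5 74.9] rot [-0.05 -0.01 -0.  ]
5 x slide [14.6, 2.7, 15.0] rot [-0.01, -0.0, -0.0]
  via [ 0.514 -0.34   0.21 ]
  via [ 0.543 -0.297  0.174]
```

View pics/s15z.png

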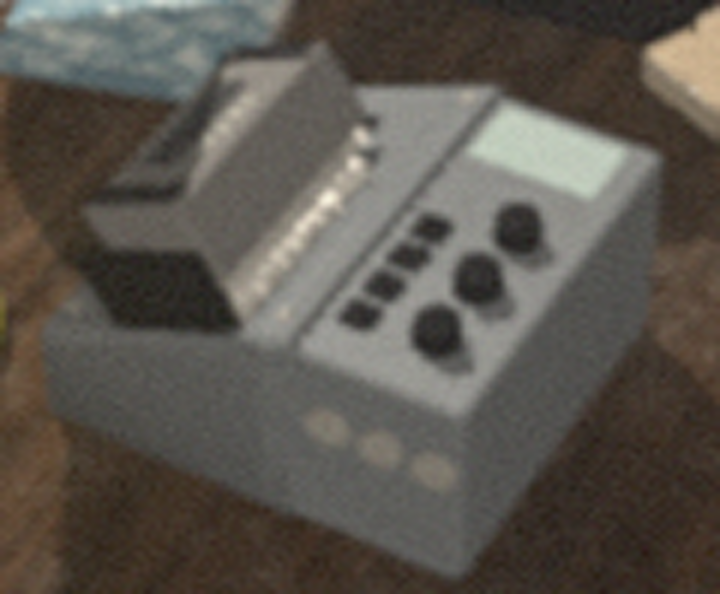

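Request:
{"method": "jog_arm", "body": {
  "fingers": 0,
  "increments": [
    {"slide": [0, 0, 0], "rotation": [0, 0, 0]},
    {"slide": [10, 2, 5], "rotation": [0, 0, 0]},
    {"slide": [18, 3, 12], "rotation": [0, 0, 0]},
    {"slide": [20, 3.5, 18], "rotation": [0, 0, 0]},
    {"slide": [16, 3, 20], "rotation": [0, 0, 0]},
    {"slide": [9, 2, 20], "rotation": [0, 0, 0]},
    {"slide": [0, 0, 12], "rotation": [0, 0, 0]},
    {"slide": [0, 0, 8], "rotation": [0, 0, 0]},
    {"slide": [0, 0, 0], "rotation": [0, 0, 0]},
    {"slide": [0, 0, 0], "rotation": [0, 0, 0]}
  ]
}}

```text
time: 20.45
tool_pos: [0.5626, -0.2847, 0.144]
tool_rot: [0.173, 0.696, 0.676, 0.168]
contact_force: [0.1, -1.0, 0.5]
gripper_width: -0.003
```

```bash
python3 - <<'E'
from h import *
s=state();print(s['time'],s['gripper_width'],(slopeR(RY).T@s['contact_force']).round(1),rel(RS,RY))
E
```

```text
20.45 -0.0031342069345211047 [ 0.3 -1.   0.3] (array([12.94, -6.35, 59.97]), array([-0.02,  0.06, -0.08]))
```

Request:
{"method": "jog_arm", "body": {
  "increments": [
    {"slide": [0, 0, 3], "rotation": [0, 0, 0]},
    {"slide": [0, 0, 2], "rotation": [0, 0, 0]},
    {"slide": [0, 0, 1], "rotation": [0, 0, 0]},
    {"slide": [0, 0, 1], "rotation": [0, 0, 0]},
    {"slide": [0, 0, 1], "rotation": [0, 0, 0]},
    {"slide": [0, 0, 1], "rotation": [0, 0, 0]},
    {"slide": [0, 0, 1], "rotation": [0, 0, 0]},
    {"slide": [0, 0, 0], "rotation": [0, 0, 0]}
  ]
}}

```text
time: 21.12
tool_pos: [0.5673, -0.2842, 0.135]
tool_rot: [0.173, 0.696, 0.676, 0.168]
contact_force: [0.6, -0.2, 0.4]
gripper_width: 0.002
```

```bash
python3 - <<'E'
from h import *
s=state();print(s['time'],s['gripper_width'],(slopeR(RY).T@s['contact_force']).round(1),rel(RS,RY))
E
```

```text
21.1167 0.0016146051120037982 [ 0.7 -0.2  0. ] (array([12.79, -5.73, 49.79]), array([-0.  ,  0.06, -0.05]))
```

Request:
{"method": "jog_arm", "body": {
  "increments": [
    {"slide": [0, 0, 0.5], "rotation": [0, 0, 0]},
    {"slide": [0, 0, 0.5], "rotation": [0, 0, 0]},
    {"slide": [0, 0, 0.5], "rotation": [0, 0, 0]},
    {"slide": [0, 0, 0.5], "rotation": [0, 0, 0]},
    {"slide": [0, 0, 0], "rotation": [0, 0, 0]}
  ]
}}

```text
time: 21.53
tool_pos: [0.569, -0.2844, 0.1346]
tool_rot: [0.174, 0.696, 0.676, 0.169]
contact_force: [0.3, 2.3, 4.8]
gripper_width: -0.001
```

```bash
python3 - <<'E'
from h import *
s=state();print(s['time'],s['gripper_width'],(slopeR(RY).T@s['contact_force']).round(1),rel(RS,RY))
E
```

```text
21.5333 -0.0005050706697094734 [2.5 2.3 4.1] (array([14.12, -5.89, 48.62]), array([-0.03, -0.06, -0.03]))
```

Request:
{"method": "jog_arm", "body": {
  "increments": [
    {"slide": [0, 0, 0.5], "rotation": [0, 0, 0]},
    {"slide": [0, 0, 0.5], "rotation": [0, 0, 0]},
    {"slide": [0, 0, 0.5], "rotation": [0, 0, 0]},
    {"slide": [0, 0, 0], "rotation": [0, 0, 0]}
  ]
}}

```text
time: 21.87
tool_pos: [0.5698, -0.2845, 0.1346]
tool_rot: [0.174, 0.696, 0.676, 0.169]
contact_force: [-5.2, 4.2, 11.2]
gripper_width: 0.0
```

```bash
python3 - <<'E'
from h import *
s=state();print(s['time'],s['gripper_width'],(slopeR(RY).T@s['contact_force']).round(1),rel(RS,RY))
E
```

```text
21.8667 0.0004841581672180882 [ 0.5  4.  12.4] (array([14.88, -6.02, 48.28]), array([-0.02, -0.08, -0.  ]))
```

Request:
{"method": "jog_arm", "body": {
  "increments": [
    {"slide": [0, 0, -2], "rotation": [0, 0, 0]},
    {"slide": [0, 0, -8], "rotation": [0, 0, 0]},
    {"slide": [0, 0, -25], "rotation": [0, 0, 0]},
    {"slide": [-15, -3, -35], "rotation": [0, 0, 0]},
    {"slide": [-20, -4, -30], "rotation": [0, 0, 0]},
    {"slide": [-22, -4, -5], "rotation": [0, 0, 0]},
    {"slide": [-15, -3, -2], "rotation": [0, 0, 0]},
    {"slide": [0, 0, 0], "rotation": [0, 0, 0]},
    {"slide": [0, 0, 0], "rotation": [0, 0, 0]}
  ]
}}

```text
time: 22.62
tool_pos: [0.5036, -0.3549, 0.2194]
tool_rot: [0.173, 0.697, 0.676, 0.168]
contact_force: [-0.9, 0.1, -0.4]
gripper_width: -0.001
```

```bash
python3 - <<'E'
from h import *
import pickle
w=optics.grab_frame('wrist'); save(w,'w16'); t=optics.grab_frame('scene'); save(t,'s16'); pickle.dump((w,t),open('w16.pkl','wb'))
s=state();print(s['time'],s['gripper_width'],s['contact_force'],rel(RS,RY))
cv2.imwrite('pics/w16z.png',cv2.resize(w['frame'][0:220,170:400],None,fx=3.4,fy=2.7,interpolation=2))
E
```

```text
22.7167 0.00028003255939054207 [ 0.73447666 -0.09170455 -0.58652732] (array([ -1.83, -76.91, 152.73]), array([ 0.07,  0.12, -0.07]))
```

View pics/w16z.png

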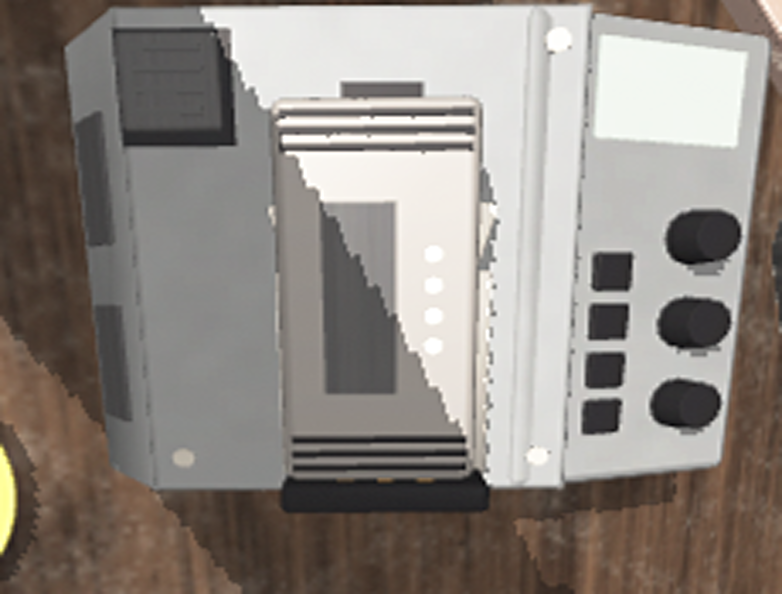

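```bash
python3 - <<'E'
from h import *
import pickle
w,t=pickle.load(open('w16.pkl','rb'))
def pl(seat,yaw,g,uv,z):
    S=slopeR(yaw);K=g['camera_matrix'];Rm=np.array(g['R']);cc=-Rm.T@np.array(g['t']).ravel();d=Rm.T@np.linalg.inv(K)@np.array([*uv,1])
    l=((seat-cc)@S[:,2]+z/1e3)/(d@S[:,2]); return (S.T@(cc+l*d-seat)*1e3)[:2].round(1)
Z=lambda x,y:(170+x/3.4,y/2.7)
for n,p,z in [('TL',(275,102),48.5),('TR',(478,99),48.5),('BL',(288,478),48.5),('BR',(472,474),48.5),('screw',(183,457),0),('screw2',(538,456),0)]:
    print(n,pl(RS,RY,w,Z(*p),z))
o={}
for c in ('top','scene'):
    g=optics.grab_frame(c)
    for n in ('cassette','splicer','roll'):
        x=place_of(n,c); print(c,n,x[0]['uv'].__class__ and np.round(x[0]['uv'],1) if x else None)
print(state()['time'])
E
```

```text
TL [-22.6  50.1]
TR [18.7 50.6]
BL [-22.8 -47.5]
BR [ 19.8 -46.5]
screw [-55.5 -50. ]
screw2 [ 42.2 -50.1]
top cassette [275.9 254.6]
top splicer [175.  253.4]
top roll [368.3 260.1]
scene cassette [243.8 242.1]
scene splicer None
scene roll [195.4 296.3]
23.1167
```

```bash
python3 - <<'E'
from h import *
manip.job_done(); print(state()['time'])
E
```

```text
the job is handed in; nothing more can be done
the job is handed in; nothing more can be done
```

The pack is out of the charger and latched in the field recorder, and I handed the job in at about 23 s. No verdict is reported, so this rests on my own checks.

- **Removal:** I pressed the charger's catch and the pack sprang about 19 mm towards the mouth. I gripped its long sides and slid it out of the rails to about 70 mm from home.
- **Insertion:** I set the foot down on the recorder's open floor about 76 mm out and slid it in until it reached the end stop. The push rose to about 18 N with no further movement. I then let go.
- **Righting the pack:** After I let go, the pack looked rolled slightly down the slope. The top of the block was about 3 mm off centre, close to what the tilt limit allows. I pressed lightly on its top (about 12 N) with the closed fingers, and the offset dropped to about 1.7 mm.

My last checks, from the wrist camera after I backed off:

| Check | Result |
|---|---|
| Position along the channel | about +1.7 mm from home (limit 3.5 mm) |
| Offset across the channel at the pack's top | about −1.7 mm; the limit (4 mm) applies at the pack's middle |
| Tilt | estimated below about 0.035 rad (limit 0.07 rad) |
| Recorder's catch | tooth seen up behind the foot; pack stayed in after release |
| Robot contact | fingers clear, touching nothing |
| Cassette and tape roll | same place as at the start, within a few pixels |
| Splicer | unmoved by eye in the top picture taken after letting go; no measured start position to compare with |

**Disagreement:** before the pressing, the pack-centre detector put the pack 2.6 to 6.5 mm down the slope. My corner measurements gave about 3 mm at the top of the block. I relied on the corners and did not run the detector again afterwards.

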